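# Blank off a cylinder head for its pressure test

### The arm

A 6-joint arm with a two-finger parallel gripper is mounted at the origin on the work surface. World frame = base frame: x ahead of the robot, y to its left, z up, the work surface at z = 0. Lengths are in m, angles in degrees, forces in N, time in s.
With the tool pointing down it reaches from about 0.25 to 0.725 m from the base axis. Payload 9.7 kg.
Tool frame: the origin (TCP) lies at the very end of the fingers, on their centre line; the grasp point (between the pads) lies 19 mm behind it; z points along the fingers, y is the direction in which the jaws open and shut (so a half turn about z gives the same grasp; the last joint's range is limited). The gripper opens to 85 mm and grips with 20 to 120 N. Pads are 22 mm wide; open, the fingers measure 114 mm over their backs; the gripper's body (76 mm by 85 mm) begins 54 mm behind the grasp point. The pads swing forward as they close: fully open they stand 13 mm farther back than shut.
Start: joints at [-75.917, 4.979, 10.078, 95.1, 0, 90], TCP at [0.134, -0.533, 0.231] pointing down, gripper open.
Joint ranges: [-179.16, 179.16], [-48.56, 103.87], [-65.8, 70.77], [-126.05, 130.52], [-82.76, 87.17], [-180, 180]. Speed limits (degrees/s): [127.2, 127.2, 147.25, 180, 180, 180].

### API

Orientations are given as [roll, pitch, yaw] about the fixed x, y, z axes, in that order (R = Rz(yaw) Ry(pitch) Rx(roll)).
In Python, from workcell import bot gives the robot as it stands.
- The arm moves only by the shell command python3 -m pendant 'ROWS' [FORCE]. ROWS is JSON, a list that holds one entry, the list of rows, each a list of 7 numbers: the shift along the tool's x, y, z in cm, then the turn, a rotation vector about the tool's x, y, z in rad, then the opening in per cent of the stroke, from 0 (shut) to 100 (fully open). In form: [[[dx, dy, dz, ax, ay, az, gripper], ...]]. A call has 1 to 5 rows; each row shifts and turns the pose as measured when the row begins, along the tool's axes as they then stand; what a row does not reach is not made up. A row lasts 1/12 s, in which the tool goes at most 41.7 mm and 7.16 degrees, less where a joint would pass 70% of its speed; a pose out of reach is approached as far as the arm can. A call with a gripper value outside its range is refused whole. The fingers move at their own pace and stop on an object; FORCE is the grip in N (left out, the last holds). Time passes only in rows, so rows that do not move let the fingers close. It gives the time, the measured TCP pose, the force and the opening at its end, in the units of the state.
- bot.get_obs(): the state, without advancing time (a new reading comes with each control period).
- bot.camera(name): name is "side" or "top" or "wrist"; returns the picture (420x560x3 uint8, red, green, blue); there is no depth.
- bot.get_calibration(name): a dict with "intrinsics" (3x3 intrinsics, pixels), "D" ([k1, k2, p1, p2, k3] as OpenCV has them; the pictures are not rectified), "pose" (4x4, takes a point from camera to world coordinates); the wrist camera has in their place "T_tool_cam" (4x4, takes a point from camera to tool coordinates, whose origin is the TCP and whose axes are the flange's). Camera axes: x right, y down, z forward; pixel columns grow to the right and rows downward; lengths in m; the calibration is good to about 2 mm. A picture is of the moment at which its call begins: read the wrist's pose just before it. get_calibration takes no time and is no camera call.
- bot.job_done(): hands the job in, once; it reports no verdict.
Trained networks look in the newest picture that a camera, given by its name, has taken for a name from the list of things; names that differ only in an ending like _2 or _b are one class to them, and where a whole thing is asked for, a point or a joint stands for the part that bears it (a point fixed in the world has none). Each returns a list of dicts, best first, with "confidence" (0 to 1); they miss things now and then, are a little off and sometimes report something else, mostly with a low value. They report only what shows in the picture. A call takes as long as a camera call. They do not tell look-alikes from the thing itself.
- bot.masks_of(camera, thing): "pixels" (420x560 bool, what is visible of it) and "extent" ([left, top, right, bottom] in pixels, round what is visible of it).
- bot.mark_of(camera, thing): "uv" ([column, row] in pixels: a listed point, or the origin of a listed thing).
The state is a dict: "time": time; "q": joint angles; "qd": joint speeds; "joint_efforts": joint torques, N m; "ee_pos": TCP position; "tcp_rot": TCP orientation; "wrist_force": force on the tool from outside, world axes, zero at the start; "torque": the same for the moment, N m; "opening": finger opening in m.
Only numpy, scipy, OpenCV 4.12 (cv2) and the standard library are available. Lean on these libraries where they do the work, as an engineer would, in place of code of your own. Each camera call takes 0.05 s, during which the arm holds its last target. There are 200 camera calls.

### The job

Get the cylinder head ready for its pressure test: slide every green-tagged blanking plate front edge first under the fixed blue bar, one to a bay and fully home against the head, and lay every red-tagged plate flat, rib up, in the red reject tray. Set one tapered bung in each of the two coolant necks, pushed down until its flange sits on the rim. Leave the dial gauge lying where it is.

Things in the scene. Friction and masses are not known exactly. Their poses are not given: they have to be found in the camera images.
- green1_c (a point): blanking plate, green tag: steel 100 (x) x 56 (y) x 12 mm, with a black upright rib, 36 (x) x 14 mm (y), its top 58 mm above the underside, its centre 30 mm behind the plate's centre (-x). Tag colour on the front half and on the rib's top. Point: middle of the plate, 28.5 mm above the underside; +x to the front edge, which goes in first. 0.2-0.4 kg. Starts flat on the bench; may be absent.
- green2_c (a point): blanking plate, green tag: steel 100 (x) x 56 (y) x 12 mm, with a black upright rib, 36 (x) x 14 mm (y), its top 58 mm above the underside, its centre 30 mm behind the plate's centre (-x). Tag colour on the front half and on the rib's top. Point: middle of the plate, 28.5 mm above the underside; +x to the front edge, which goes in first. 0.2-0.4 kg. Starts flat on the bench; may be absent.
- green3_c (a point): blanking plate, green tag: steel 100 (x) x 56 (y) x 12 mm, with a black upright rib, 36 (x) x 14 mm (y), its top 58 mm above the underside, its centre 30 mm behind the plate's centre (-x). Tag colour on the front half and on the rib's top. Point: middle of the plate, 28.5 mm above the underside; +x to the front edge, which goes in first. 0.2-0.4 kg. Starts flat on the bench; may be absent.
- red1_c (a point): blanking plate, red tag: steel 100 (x) x 56 (y) x 12 mm, with a black upright rib, 36 (x) x 14 mm (y), its top 58 mm above the underside, its centre 30 mm behind the plate's centre (-x). Tag colour on the front half and on the rib's top. Point: middle of the plate, 28.5 mm above the underside; +x to the front edge, which goes in first. 0.2-0.4 kg. Starts flat on the bench; may be absent.
- red2_c (a point): blanking plate, red tag: steel 100 (x) x 56 (y) x 12 mm, with a black upright rib, 36 (x) x 14 mm (y), its top 58 mm above the underside, its centre 30 mm behind the plate's centre (-x). Tag colour on the front half and on the rib's top. Point: middle of the plate, 28.5 mm above the underside; +x to the front edge, which goes in first. 0.2-0.4 kg. Starts flat on the bench; may be absent.
- bung1_c (a point): tapered bung, 70 mm tall, about 0.1 kg: orange taper 24 mm diameter at the foot, 36 mm at 28 mm up; then a flange 52 mm diameter x 7 mm; then a black round grip knob 30 mm diameter x 35 mm. Point: on its axis, 35 mm above the foot = 7 mm above the flange's underside. z up. Starts upright in a hole of a grey rack, flange on the rack's top (34 mm high).
- bung2_c (a point): tapered bung, 70 mm tall, about 0.1 kg: orange taper 24 mm diameter at the foot, 36 mm at 28 mm up; then a flange 52 mm diameter x 7 mm; then a black round grip knob 30 mm diameter x 35 mm. Point: on its axis, 35 mm above the foot = 7 mm above the flange's underside. z up. Starts upright in a hole of a grey rack, flange on the rack's top (34 mm high).
- bay1 (a point): bay 1 (robot's right); bays are 80 mm apart. Point: on the bay's floor (10 mm above the bench), where the middle of a plate's underside lies when fully home. Axes as the rig's: x is the way in, away from the robot, z up. Clear width 61 mm between guides 17 mm high, running from x = -30 to 50 mm of this point, with wedge-shaped noses (lead-in) to x = -39.5. See the rig for bar and stop.
- bay2 (a point): bay 2 (middle); bays are 80 mm apart. Point: on the bay's floor (10 mm above the bench), where the middle of a plate's underside lies when fully home. Axes as the rig's: x is the way in, away from the robot, z up. Clear width 61 mm between guides 17 mm high, running from x = -30 to 50 mm of this point, with wedge-shaped noses (lead-in) to x = -39.5. See the rig for bar and stop.
- bay3 (a point): bay 3 (robot's left); bays are 80 mm apart. Point: on the bay's floor (10 mm above the bench), where the middle of a plate's underside lies when fully home. Axes as the rig's: x is the way in, away from the robot, z up. Clear width 61 mm between guides 17 mm high, running from x = -30 to 50 mm of this point, with wedge-shaped noses (lead-in) to x = -39.5. See the rig for bar and stop.
- neck1 (a point): upright coolant neck 1 (robot's right) on the head: tube 52 mm outside, 40 mm inside diameter, 36 mm deep. Point: centre of its rim, 125 mm above the bench. z up. The two necks stand 160 mm apart.
- neck2 (a point): upright coolant neck 2 (robot's left) on the head: tube 52 mm outside, 40 mm inside diameter, 36 mm deep. Point: centre of its rim, 125 mm above the bench. z up. The two necks stand 160 mm apart.
- rig: fixed test rig with an aluminium cylinder head (270 mm wide, 115 deep, top 85 mm above the bench). Origin: on the bench under bay 2's point. x away from the robot. Blue bar across all bays from x = 8 to 40 mm, underside 17 and top 42 mm above the bay floor. Head's flat face at x = 50 stops the plates' front edges. Floor plate starts at x = -75, bare bench before it.
- tray_in (a point): red reject tray, fixed, open on top: 142 (x) x 182 (y) x 22 mm high outside, walls 5 mm, inside 132 x 172 mm; room for two plates side by side, each lying along x. This point: centre of its inner floor, 5 mm above the bench.
- gauge: dial bore gauge lying on the bench, 58 mm round dial and grey handle, about 190 mm long; origin under its middle. Bystander: leave alone.
Not all that is in view belongs to the job. Leave any purple look-alike of the part that bears bung1_c alone. Leave any yellow look-alike of the part that bears red2_c alone.

How it is judged (in metres and radians):
At the end, for the whole second after the job is handed in: Each green plate present lies flat in a bay within 7 mm of fully home; each red plate present lies flat on the tray's floor, rib up; each bung stands upright in a neck, its flange within 3.5 mm of the rim; all are released and at rest (((x of green1_c in the frame of bay1 between -0.007 and 0.006 m and y of green1_c in the frame of bay1 between -0.008 and 0.008 m and z of green1_c in the frame of bay1 between 0.022 and 0.033 m) or (x of green1_c in the frame of bay2 between -0.007 and 0.006 m and y of green1_c in the frame of bay2 between -0.008 and 0.008 m and z of green1_c in the frame of bay2 between 0.022 and 0.033 m) or (x of green1_c in the frame of bay3 between -0.007 and 0.006 m and y of green1_c in the frame of bay3 between -0.008 and 0.008 m and z of green1_c in the frame of bay3 between 0.022 and 0.033 m)) and angle between each of green1_c, green2_c, green3_c's own z axis and vertical below 0.08 rad and ((x of green2_c in the frame of bay1 between -0.007 and 0.006 m and y of green2_c in the frame of bay1 between -0.008 and 0.008 m and z of green2_c in the frame of bay1 between 0.022 and 0.033 m) or (x of green2_c in the frame of bay2 between -0.007 and 0.006 m and y of green2_c in the frame of bay2 between -0.008 and 0.008 m and z of green2_c in the frame of bay2 between 0.022 and 0.033 m) or (x of green2_c in the frame of bay3 between -0.007 and 0.006 m and y of green2_c in the frame of bay3 between -0.008 and 0.008 m and z of green2_c in the frame of bay3 between 0.022 and 0.033 m)) and ((x of green3_c in the frame of bay1 between -0.007 and 0.006 m and y of green3_c in the frame of bay1 between -0.008 and 0.008 m and z of green3_c in the frame of bay1 between 0.022 and 0.033 m) or (x of green3_c in the frame of bay2 between -0.007 and 0.006 m and y of green3_c in the frame of bay2 between -0.008 and 0.008 m and z of green3_c in the frame of bay2 between 0.022 and 0.033 m) or (x of green3_c in the frame of bay3 between -0.007 and 0.006 m and y of green3_c in the frame of bay3 between -0.008 and 0.008 m and z of green3_c in the frame of bay3 between 0.022 and 0.033 m)) and x of red1_c in the frame of tray_in between -0.045 and 0.045 m and y of red1_c in the frame of tray_in between -0.07 and 0.07 m and z of red1_c in the frame of tray_in between 0.02 and 0.034 m and angle between each of red1_c, red2_c, bung1_c, bung2_c's own z axis and vertical below 0.1 rad and x of red2_c in the frame of tray_in between -0.045 and 0.045 m and y of red2_c in the frame of tray_in between -0.07 and 0.07 m and z of red2_c in the frame of tray_in between 0.02 and 0.034 m and ((horizontal distance between bung1_c and neck1 below 0.006 m and z of bung1_c in the frame of neck1 between 0.002 and 0.0105 m) or (horizontal distance between bung1_c and neck2 below 0.006 m and z of bung1_c in the frame of neck2 between 0.002 and 0.0105 m)) and ((horizontal distance between bung2_c and neck1 below 0.006 m and z of bung2_c in the frame of neck1 between 0.002 and 0.0105 m) or (horizontal distance between bung2_c and neck2 below 0.006 m and z of bung2_c in the frame of neck2 between 0.002 and 0.0105 m))); the robot touches nothing.
It fails at once if the dial gauge was moved more than 40 mm (distance of gauge from where it was at the start of the episode above 0.04 m).
Of green1, green2, green3, red1, red2 only 3 to 5 are there at a start; the rules pass over those that are not, and their reading is None.
At some moment in a run one of green1, green2, green3, red1, red2 may be knocked a few centimetres aside while the robot is not near it.
It also fails if it takes over 210 s, if anything falls off the work surface, if the arm or the gripper's body presses on something with over 40 N, if the wrist force passes 120 N, or if a joint passes its speed limit or range.

## Working session

There is one attempt and no reset: what is moved stays moved. The work goes in short steps, Python scripts to look and compute and a shell command to move; the robot and the scene stay as the last step left them, time stands still between calls to the robot, and variables do not carry over. Pictures are saved under pics/ and viewed, about 12 in all and at most 16, crops included, and the job is handed in when it is done.

```bash
mkdir -p pics; ls
python3 - <<'E'
from workcell import bot
import cv2
o=bot.get_obs();print(o['time'],o['ee_pos'],o['tcp_rot'],o['opening'])
for n in ("top","side"):
    im=bot.camera(n);cv2.imwrite(f"pics/{n}0.png",cv2.resize(im[:,:,::-1],(800,600)))
    c=bot.get_calibration(n);print(n,c)
print(bot.get_calibration("wrist"))
E
```

```text
pics
0.0 [ 0.13378758 -0.53323551  0.23057558] [-1.79923231e+02 -6.09433073e-04  1.40832057e+01] 0.08539533551472622
top {'intrinsics': array([[475.32210064,   0.        , 273.43782247],
       [  0.        , 475.32210064, 213.70563051],
       [  0.        ,   0.        ,   1.        ]]), 'D': array([-0.03702673,  0.        ,  0.        ,  0.        ,  0.        ]), 'pose': array([[ 0.01245576, -0.99741015,  0.07083683,  0.40172405],
       [-0.99989937, -0.01194311,  0.00765608, -0.05802081],
       [-0.00679024, -0.07092506, -0.99745853,  1.54863627],
       [ 0.        ,  0.        ,  0.        ,  1.        ]])}
side {'intrinsics': array([[410.21516453,   0.        , 286.80565997],
       [  0.        , 410.21516453, 205.03453557],
       [  0.        ,   0.        ,   1.        ]]), 'D': array([-0.09970615,  0.        ,  0.        ,  0.        ,  0.        ]), 'pose': array([[-0.9472497 ,  0.19168735, -0.25685398,  0.84952268],
       [ 0.32049242,  0.57058467, -0.75612019,  0.89462564],
       [ 0.00161826, -0.79855438, -0.6019205 ,  0.85081192],
       [ 0.        ,  0.        ,  0.        ,  1.        ]])}
{'intrinsics': array([[308.72374245,   0.        , 275.42528576],
       [  0.        , 308.72374245, 214.0636859 ],
       [  0.        ,   0.        ,   1.        ]]), 'D': array([-0.06277848,  0.        ,  0.        ,  0.        ,  0.        ]), 'T_tool_cam': array([[-2.85920905e-04, -9.54645544e-01, -2.97744526e-01,
         7.71414778e-02],
       [ 9.99999872e-01, -1.48532750e-04, -4.84055046e-04,
        -5.82512305e-04],
       [ 4.17876179e-04, -2.97744626e-01,  9.54645465e-01,
        -1.43867155e-01],
       [ 0.00000000e+00,  0.00000000e+00,  0.00000000e+00,
         1.00000000e+00]])}
```

View pics/top0.png

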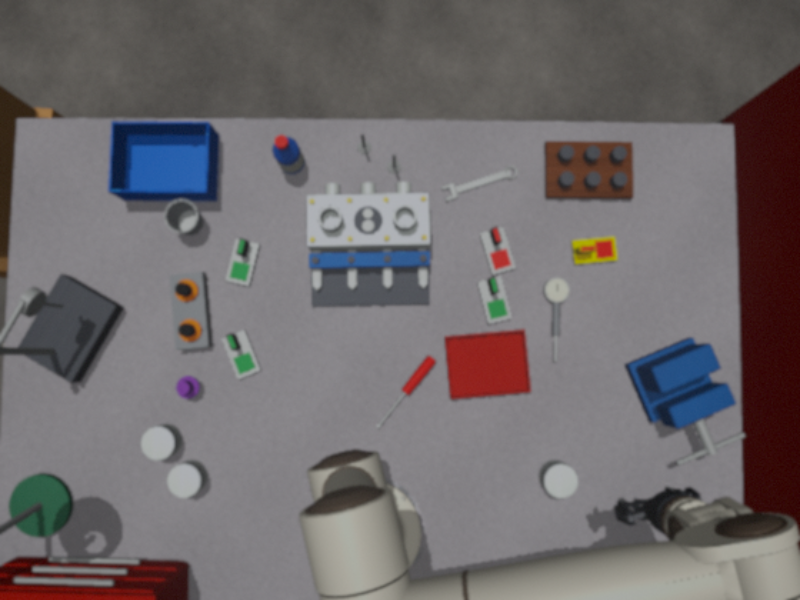

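View pics/side0.png

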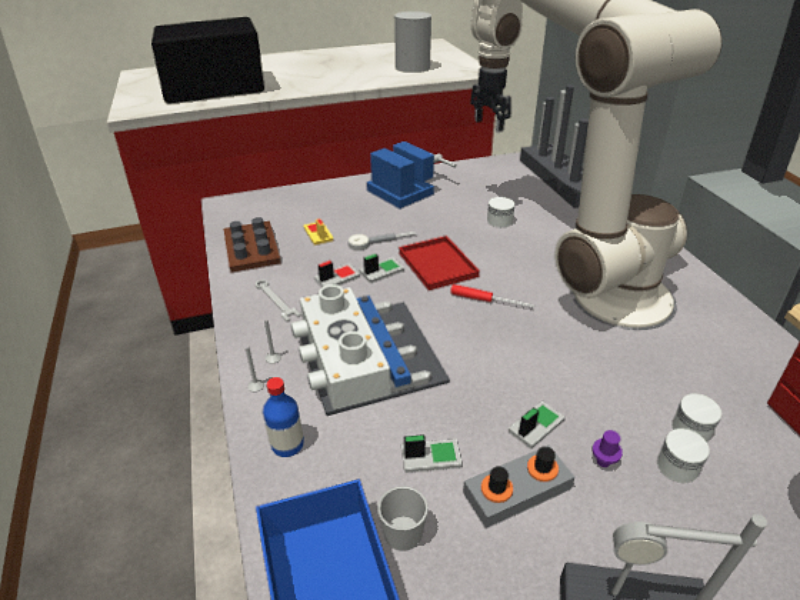

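The top view shows green plates at about (242,260), (240,353) and (494,299), and one red plate at (497,249). The two orange bungs in the grey rack are at (186,290) and (189,330), the tray at (487,364) and the gauge at (557,310). The yellow plate at (595,250) and the purple bung at (188,387) are decoys. The side view agrees.

```bash
cat > h.py <<'E'
from workcell import bot
import numpy as np, cv2
from scipy.spatial.transform import Rotation as Rn
def look(name):
    o=bot.get_obs(); im=bot.camera(name); c=bot.get_calibration(name)
    if name=="wrist":
        T=np.eye(4);T[:3,:3]=Rn.from_euler('xyz',o['tcp_rot'],degrees=True).as_matrix();T[:3,3]=o['ee_pos']
        T=T@c['T_tool_cam']
    else: T=c['pose']
    return im,(c['intrinsics'],c['D'],T)
def p2w(cal,uv,z):
    K,D,T=cal
    n=cv2.undistortPoints(np.array([[uv]],float),K,D)[0,0]
    d=T[:3,:3]@[n[0],n[1],1.]; return T[:3,3]+d*(z-T[2,3])/d[2]
def w2p(cal,P):
    K,D,T=cal; Ti=np.linalg.inv(T)
    return cv2.projectPoints(np.array([P],float),cv2.Rodrigues(Ti[:3,:3])[0],Ti[:3,3],K,D)[0][0,0]
def blobs(im,col,amin=15):
    h=cv2.cvtColor(im,cv2.COLOR_RGB2HSV)
    rng={'g':[((50,110,60),(80,255,255))],'r':[((0,150,90),(6,255,255)),((174,150,90),(180,255,255))],'o':[((8,170,120),(20,255,255))]}[col]
    m=sum(cv2.inRange(h,a,b) for a,b in rng)
    n,l,s,c=cv2.connectedComponentsWithStats(m)
    return [(int(s[i,4]),c[i].round(1)) for i in range(1,n) if s[i,4]>=amin]
def plan(x,y,z,yaw):
    o=bot.get_obs(); R=Rn.from_euler('xyz',o['tcp_rot'],degrees=True)
    d=R.inv().apply(np.array([x,y,z])-o['ee_pos'])*100
    r=(R.inv()*Rn.from_euler('xyz',[180,0,yaw],degrees=True)).as_rotvec()
    print('plan d(cm)',d.round(2),'rot',r.round(3),'deg',np.degrees(r).round(1))
def st():
    o=bot.get_obs();print('t',round(o['time'],2),'p',np.round(o['ee_pos'],4),'rot',np.round(o['tcp_rot'],2),'q',np.round(o['q'],1),'F',np.round(o['wrist_force'],1),'op',round(o['opening'],4))
E
python3 - <<'E'
from h import *
im,cal=look("top")
Z={'green1_c':.0285,'red1_c':.0285,'bung1_c':.041,'bay1':.01,'bay2':.01,'bay3':.01,'neck1':.125,'neck2':.125,'rig':0,'tray_in':.005,'gauge':0}
for k,z in Z.items():
    for m in bot.mark_of("top",k)[:5]: print(k,round(m['confidence'],2),np.round(m['uv'],1),p2w(cal,m['uv'],z).round(4)[:2])
for c in 'gr':
    for a,u in blobs(im,c,6): print(c,a,u,p2w(cal,u,.012).round(3)[:2],p2w(cal,u,.058).round(3)[:2])
im,cal=look("side")
for k,z in Z.items():
    for m in bot.mark_of("side",k)[:5]: print('side',k,round(m['confidence'],2),p2w(cal,m['uv'],z).round(4)[:2])
st()
E
```

```text
green1_c 0.96 [163.3 181.1] [0.6111 0.3112]
red1_c 0.48 [345.3 210.1] [ 0.524  -0.2767]
bung1_c 0.75 [132.9 270.2] [0.3238 0.397 ]
bung1_c 0.68 [134.9 228.8] [0.4552 0.3948]
bung1_c 0.53 [232.  153.2] [0.7021 0.0891]
bung1_c 0.4 [257.7 191. ] [0.5808 0.0047]
bay1 0.94 [234.7 189.9] [0.5873 0.081 ]
bay1 0.89 [260.  187.6] [ 0.5958 -0.0014]
bay1 0.61 [279.4 191.2] [ 0.5847 -0.0647]
bay2 0.94 [234.7 189.9] [0.5873 0.081 ]
bay2 0.89 [260.  187.6] [ 0.5958 -0.0014]
bay2 0.61 [279.4 191.2] [ 0.5847 -0.0647]
bay3 0.94 [234.7 189.9] [0.5873 0.081 ]
bay3 0.89 [260.  187.6] [ 0.5958 -0.0014]
bay3 0.61 [279.4 191.2] [ 0.5847 -0.0647]
neck1 0.78 [282.2 151.3] [ 0.6929 -0.0713]
neck1 0.67 [229.9 150.1] [0.6949 0.0875]
neck1 0.58 [167.1 247.1] [0.3986 0.2705]
neck2 0.78 [282.2 151.3] [ 0.6929 -0.0713]
neck2 0.67 [229.9 150.1] [0.6949 0.0875]
neck2 0.58 [167.1 247.1] [0.3986 0.2705]
rig 0.68 [258.2 193.6] [0.5772 0.0046]
tray_in 0.76 [341.6 253.6] [ 0.3845 -0.2684]
gauge 0.61 [132.8 227.8] [0.4599 0.4141]
gauge 0.57 [387.3 221.4] [ 0.491  -0.4181]
g 30 [168.8 172.6] [0.642 0.298] [0.634 0.287]
g 10
[... 1103 characters left out ...]
n1_c 0.88 [0.6048 0.2969]
side bung1_c 0.59 [0.4513 0.3998]
side bung1_c 0.57 [0.3194 0.3994]
side bay1 0.86 [0.5924 0.0836]
side bay1 0.8 [ 0.594  -0.0759]
side bay1 0.71 [0.6017 0.0097]
side bay2 0.86 [0.5924 0.0836]
side bay2 0.8 [ 0.594  -0.0759]
side bay2 0.71 [0.6017 0.0097]
side bay3 0.86 [0.5924 0.0836]
side bay3 0.8 [ 0.594  -0.0759]
side bay3 0.71 [0.6017 0.0097]
side neck1 0.78 [0.6928 0.086 ]
side neck1 0.61 [ 0.6838 -0.0734]
side neck2 0.78 [0.6928 0.086 ]
side neck2 0.61 [ 0.6838 -0.0734]
side rig 0.63 [0.5766 0.0104]
side gauge 0.8 [ 0.5042 -0.4136]
t 1.3 p [ 0.1338 -0.5335  0.2313] rot [180.     0.    14.08] q [-75.9   5.   10.1  95.1  -0.   90. ] F [-0.2  0.8 -0.9] op 0.0856
```

```bash
python3 -c "
from h import *
plan(.535,-.279,.2,17)"
```

```text
plan d(cm) [ 45.1  -14.92   3.13] rot [ 0.     0.    -0.051] deg [ 0.   0.  -2.9]
```

```bash
python3 -m pendant '[[[3.76,-1.24,0.26,0,0,-0.0043,100],[3.76,-1.24,0.26,0,0,-0.0043,100],[3.76,-1.24,0.26,0,0,-0.0043,100],[3.76,-1.24,0.26,0,0,-0.0043,100],[3.76,-1.24,0.26,0,0,-0.0043,100]]]' 60
python3 -m pendant '[[[3.76,-1.24,0.26,0,0,-0.0043,100],[3.76,-1.24,0.26,0,0,-0.0043,100],[3.76,-1.24,0.26,0,0,-0.0043,100],[3.76,-1.24,0.26,0,0,-0.0043,100],[3.76,-1.24,0.26,0,0,-0.0043,100]]]'
python3 -c "
from h import *
st();plan(.535,-.279,.2,17)"
```

```text
time: 1.72
ee_pos: [0.3, -0.427, 0.2172]
tcp_rot: [179.9, 0.1, 14.6]
wrist_force: [0.1, -0.5, -0.2]
opening: 0.0852
time: 2.13
ee_pos: [0.4724, -0.3112, 0.2041]
tcp_rot: [179.8, 0.0, 15.9]
wrist_force: [1.1, -1.2, -0.6]
opening: 0.0853
t 2.13 p [ 0.4724 -0.3112  0.2041] rot [1.7979e+02 1.0000e-02 1.5860e+01] q [-3.330e+01  6.500e+00  8.700e+00  9.210e+01 -1.000e-01  1.308e+02] F [ 1.1 -1.2 -0.6] op 0.0853
plan d(cm) [ 6.91 -1.39  0.41] rot [ 0.004  0.    -0.02 ] deg [ 0.2  0.  -1.1]
```

```bash
python3 -m pendant '[[[3.5,-0.7,0.2,0,0,-0.01,100],[3.4,-0.7,0.2,0,0,-0.01,100],[0,0,0,0,0,0,100],[0,0,0,0,0,0,100]]]'
cat > seep.py <<'E'
import sys
from h import *
# seep.py colour view name : find plates in wrist picture -> rib position & yaw
c=sys.argv[1]; im,cal=look("wrist")
if len(sys.argv)>2: cv2.imwrite(f"pics/{sys.argv[2]}.png",im[:,:,::-1])
st(); B=sorted(blobs(im,c,60),key=lambda b:-b[0])[:6]
for a,u in B: print(a,u,'z12',p2w(cal,u,.012)[:2].round(4),'z58',p2w(cal,u,.058)[:2].round(4))
for a,u in B:
    for a2,u2 in B:
        f=p2w(cal,u,.012);r=p2w(cal,u2,.058);d=(f-r)[:2];n=np.hypot(*d)
        if u is not u2 and .04<n<.07: yw=np.degrees(np.arctan2(d[1],d[0]));print('plate rib',r[:2].round(4),'yaw',yw.round(1),'len',n.round(4)); plan(r[0],r[1],.12,yw if abs((yw-bot.get_obs()['tcp_rot'][2]+180)%360-180)<90 else yw+180)
E
python3 seep.py g w1
```

```text
time: 2.47
ee_pos: [0.5431, -0.2703, 0.1979]
tcp_rot: [179.9, 0.0, 17.5]
wrist_force: [-0.5, -1.0, -0.4]
opening: 0.0855
t 2.52 p [ 0.5429 -0.2705  0.1977] rot [ 1.799e+02 -1.000e-02  1.752e+01] q [-2.64e+01  1.22e+01  1.45e+01  9.22e+01 -1.00e-01  1.36e+02] F [-0.7  0.8 -0.4] op 0.0853
1091 [279.7 225.7] z12 [ 0.5069 -0.2866] z58 [ 0.5222 -0.281 ]
345 [283.3 190.7] z12 [ 0.5467 -0.278 ] z58 [ 0.5564 -0.2736]
plate rib [ 0.5564 -0.2736] yaw -165.3 len 0.0512
plan d(cm) [1.2  0.69 7.77] rot [ 0.002 -0.     0.048] deg [ 0.1 -0.   2.8]
```

View pics/w1.png

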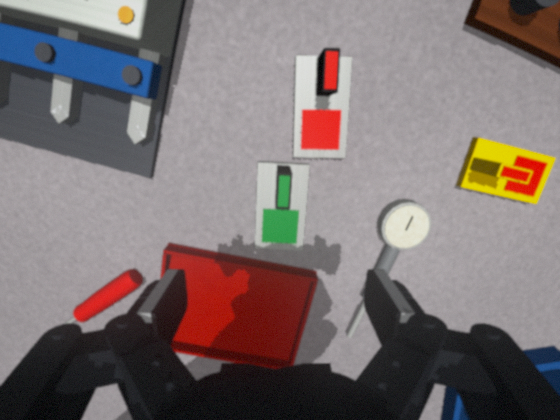

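The wrist view shows the green plate with its rib at (283,190) and tag at (280,226). The red plate is ahead at (325,110), the gauge is to the right at (405,225), and the tray is below. The measured rib position agrees with the top camera to about 3 mm.

```bash
python3 -m pendant '[[[0.4,0.23,2.6,0,0,0.016,100],[0.4,0.23,2.6,0,0,0.016,100],[0.4,0.23,2.6,0,0,0.016,100],[0,0,2.6,0,0,0,100],[0,0,0,0,0,0,100]]]'
python3 - <<'E'
from h import *
st();plan(.5564,-.2736,.022,14.7)
im,cal=look("wrist");B=sorted(blobs(im,'g',60),key=lambda b:-b[0])[:4]
for a,u in B: print(a,u,'z12',p2w(cal,u,.012)[:2].round(4),'z58',p2w(cal,u,.058)[:2].round(4))
E
```

```text
time: 2.93
ee_pos: [0.5545, -0.278, 0.0936]
tcp_rot: [179.6, -0.2, 14.3]
wrist_force: [-0.8, 0.9, -1.0]
opening: 0.0854
t 2.93 p [ 0.5545 -0.278   0.0936] rot [179.65  -0.24  14.34] q [-2.660e+01  1.360e+01  4.700e+00  8.060e+01 -1.000e-01  1.391e+02] F [-0.8  0.9 -1. ] op 0.0854
plan d(cm) [ 0.26 -0.43  7.16] rot [ 0.006 -0.004 -0.006] deg [ 0.4 -0.2 -0.4]
1751 [271.1 280.9] z12 [ 0.5048 -0.2869] z58 [ 0.53   -0.2809]
776 [270.  242.5] z12 [ 0.5376 -0.2777] z58 [ 0.5561 -0.2736]
```

```bash
python3 -m pendant '[[[0.12,-0.2,2.3,0.003,-0.002,0,100],[0.12,-0.2,2.3,0.003,-0.002,0,100],[0,0,2.2,0,0,0,100],[0,0,0,0,0,0,100],[0,0,0.1,0,0,0,100]]]'
python3 - <<'E'
from h import *
st();plan(.556,-.2736,.022,14.5)
E
```

```text
time: 3.4
ee_pos: [0.5581, -0.2794, 0.0382]
tcp_rot: [179.4, -0.7, 14.1]
wrist_force: [0.1, -0.3, 0.1]
opening: 0.0856
t 3.4 p [ 0.5581 -0.2794  0.0382] rot [179.4   -0.67  14.05] q [-26.6  14.7  -0.2  74.2  -0.  139.4] F [ 0.1 -0.3  0.1] op 0.0856
plan d(cm) [-0.08 -0.63  1.61] rot [ 0.01  -0.012 -0.008] deg [ 0.6 -0.7 -0.5]
```

```bash
python3 -m pendant '[[[0,-0.6,1.2,0.01,-0.012,-0.008,100],[0,-0.3,0.6,0.005,-0.006,0,100],[0,-0.2,0.2,0,0,0,100]]]'
python3 - <<'E'
from h import *
st();plan(.556,-.2736,.022,14.5)
E
```

```text
time: 3.65
ee_pos: [0.5572, -0.2704, 0.0232]
tcp_rot: [-179.9, 0.1, 14.5]
wrist_force: [0.8, -0.8, -0.4]
opening: 0.0855
t 3.65 p [ 0.5572 -0.2704  0.0232] rot [-1.7995e+02  1.4000e-01  1.4450e+01] q [-25.9  15.5  -0.9  73.7  -0.  139.7] F [ 0.8 -0.8 -0.4] op 0.0855
plan d(cm) [-0.19  0.28  0.12] rot [-0.001  0.002 -0.001] deg [-0.1  0.1 -0. ]
```

```bash
python3 -m pendant '[[[-0.1,0.25,0.1,0,0,0,100],[0,0,0.05,0,0,0,50],[0,0,0,0,0,0,10],[0,0,0,0,0,0,0],[0,0,0,0,0,0,0]]]' 80
python3 -m pendant '[[[0,0,0,0,0,0,0],[0,0,0,0,0,0,0]]]'
python3 - <<'E'
from h import *
st()
E
```

```text
time: 4.07
ee_pos: [0.5577, -0.273, 0.0234]
tcp_rot: [180.0, 0.1, 14.5]
wrist_force: [0.9, -0.1, 0.1]
opening: 0.0389
time: 4.23
ee_pos: [0.5579, -0.2732, 0.0238]
tcp_rot: [180.0, 0.0, 14.5]
wrist_force: [-1.5, -0.7, 9.6]
opening: 0.0135
t 4.23 p [ 0.5579 -0.2732  0.0238] rot [1.7995e+02 4.0000e-02 1.4500e+01] q [-2.610e+01  1.560e+01 -7.000e-01  7.360e+01 -1.000e-01  1.394e+02] F [-1.5 -0.7  9.6] op 0.0135
```

```bash
python3 -m pendant '[[[0,0,-2.5,0,0,0,0],[0,0,-3.5,0,0,0,0],[0,0,-3.5,0,0,0,0],[0,0,-2.5,0,0,0,0],[0,0,0,0,0,0,0]]]'
python3 - <<'E'
from h import *
st();plan(.475,-.04,.15,14.5)
E
```

```text
time: 4.65
ee_pos: [0.5553, -0.2718, 0.144]
tcp_rot: [-179.7, 0.4, 14.5]
wrist_force: [1.0, -0.6, -1.9]
opening: 0.0128
t 4.65 p [ 0.5553 -0.2718  0.144 ] rot [-179.69    0.42   14.5 ] q [-26.1  14.1  10.7  87.2  -0.  139.4] F [ 1.  -0.6 -1.9] op 0.0128
plan d(cm) [ -1.97 -24.45  -0.45] rot [-0.005  0.007 -0.   ] deg [-0.3  0.4 -0. ]
```

```bash
python3 -m pendant '[[[-0.2,-3,0,0,0,0,0],[-0.3,-4,0,0,0,0,0],[-0.3,-4,0,0,0,0,0],[-0.3,-4,0,0,0,0,0],[-0.3,-4,0,0,0,0,0]]]'
python3 -m pendant '[[[-0.3,-3.5,0,0,0,0,0],[-0.2,-2,0,0,0,0,0],[0,0,0,0,0,0,0],[0,0,0,0,0,0,0]]]'
cat > rig.py <<'E'
from h import *
im,cal=look("wrist"); st()
for k,z in {'bay1':.01,'neck1':.125,'rig':0,'tray_in':.005}.items():
    for m in bot.mark_of("wrist",k)[:4]: print(k,round(m['confidence'],2),np.round(m['uv']),p2w(cal,m['uv'],z)[:2].round(4))
import sys; cv2.imwrite(f"pics/{sys.argv[1]}.png",im[:,:,::-1])
E
python3 rig.py rig1
```

```text
time: 5.07
ee_pos: [0.4935, -0.0921, 0.1401]
tcp_rot: [-179.8, 0.5, 14.0]
wrist_force: [1.1, 1.0, -2.4]
opening: 0.0133
time: 5.4
ee_pos: [0.4699, -0.0314, 0.1365]
tcp_rot: [-179.6, 0.7, 14.3]
wrist_force: [0.2, -1.1, -2.6]
opening: 0.013
t 5.45 p [ 0.4699 -0.0317  0.1364] rot [-179.55    0.72   14.28] q [ -4.   -5.8 -11.2  85.5   0.2 161.7] F [ 0.9  0.1 -2.2] op 0.0131
bay1 0.82 [275.  56.] [0.5895 0.0014]
bay1 0.8 [369.  82.] [ 0.5898 -0.0781]
bay1 0.66 [171.  35.] [0.5854 0.085 ]
tray_in 0.72 [465. 329.] [ 0.3831 -0.2675]
```

View pics/rig1.png

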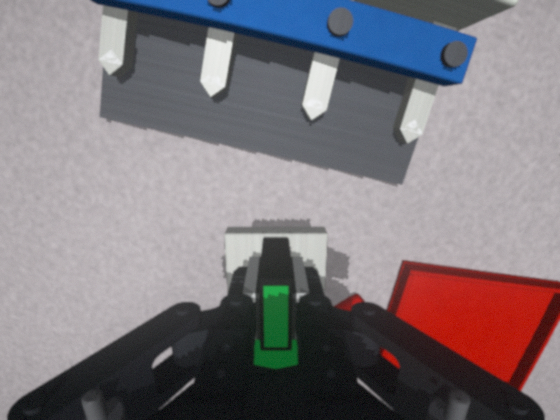

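The view shows four white guide noses at (112,73), (210,95), (316,117) and (412,140). The dark floor plate's front edge runs (101,120) to (402,184), and the plate is held straight by its rib.

Run:
```python
from h import *
im,cal=look("wrist")
for u in [(101,119),(402,184)]: print('floor corner',p2w(cal,u,.01)[:2].round(4))
for u in [(112,73),(210,95),(316,117),(412,140)]: print('nose',p2w(cal,u,.018)[:2].round(4))
for u in [(127,10),(235,31),(340,54),(436,80)]: print('guide at bar',p2w(cal,u,.027)[:2].round(4))
plan(.463,-.075,.12,14.5)
```

```text
floor corner [0.5082 0.1327]
floor corner [ 0.5172 -0.137 ]
nose [0.5474 0.123 ]
nose [0.5488 0.0422]
nose [ 0.5529 -0.0449]
nose [ 0.5556 -0.1281]
guide at bar [0.594  0.1125]
guide at bar [0.5975 0.031 ]
guide at bar [ 0.6013 -0.0487]
guide at bar [ 0.6033 -0.1262]
plan d(cm) [-1.75  3.88  1.69] rot [-0.007  0.012 -0.007] deg [-0.4  0.7 -0.4]
```

Run:
```python
from h import *
im=cv2.imread('pics/top0.png',0).astype(float); c=bot.get_calibration('top');cal=(c['intrinsics'],c['D'],c['pose'])
def row(x,a,b,s):
    g=np.diff(im[a:b,x-1:x+2].mean(1))*s; i=g.argmax(); w=g[max(0,i-2):i+3].clip(0); return a+.5+(w*np.arange(max(0,i-2),i-2+len(w) if i>=2 else len(w))).sum()/w.sum()
for nm,a,b,s,z,cols in [('floor',296,312,1,.01,range(322,421,7)),('headback',186,202,1,.085,[315,320,342,346,356,379,384,392,416,420,425])]:
    P=np.array([p2w(cal,((x+.5)*.7-.5,(row(x,a,b,s)+.5)*.7-.5),z)[:2] for x in cols])
    k=np.polyfit(P[:,1],P[:,0],1); print(nm,k.round(4),'yaw',np.degrees(-np.arctan(k[0])).round(2),'res',np.abs(P[:,0]-np.polyval(k,P[:,1])).max().round(4))
img=cv2.imread('pics/rig1.png',0).astype(float)
w,cal=look('wrist')
P=[]
for x in range(115,395,10):
    y0=int(120+(x-101)*64/301); g=np.diff(cv2.GaussianBlur(img,(3,3),0)[y0-8:y0+9,x]); i=g.argmax(); P.append(p2w(cal,(x,y0-8+i+.5),.01)[:2])
P=np.array(P);k=np.polyfit(P[:,1],P[:,0],1);k=np.polyfit(*P[np.abs(P[:,0]-np.polyval(k,P[:,1]))<.002].T[::-1],1);print('wrist floor',k.round(4),np.degrees(-np.arctan(k[0])).round(2))
```

```text
floor [-0.0316  0.5097] yaw 1.81 res 0.0011
headback [-0.0278  0.7515] yaw 1.59 res 0.001
wrist floor [-0.0258  0.5118] 1.48
```

```bash
for i in 1; do python3 -m pendant '[[[0,0,0,-0.004,0.006,-0.122,0],[0,0.7,0,0,0,-0.122,0],[0,0,0,0,0,-0.122,0],[0,0,0,0,0,-0.122,0],[0,0,0,0,0,-0.122,0]]]'
python3 -m pendant '[[[0,0,0,0,0,-0.122,0],[0,0,0,0,0,-0.122,0],[0,0,0,0,0,-0.122,0],[0,0,0,0,0,-0.122,0],[0,0,0,0,0,-0.122,0]]]'
python3 -m pendant '[[[0,0,0,0,0,-0.122,0],[0,0,0,0,0,-0.122,0],[0,0,0,0,0,-0.122,0],[0,0,0,0,0,-0.122,0],[0,0,0,0,0,-0.122,0]]]'
python3 -m pendant '[[[0,0,0,0,0,-0.122,0],[0,0,0,0,0,-0.122,0],[0,0,0,0,0,-0.122,0],[0,0,0,0,0,-0.122,0],[0,0,0,0,0,-0.122,0]]]'
done
python3 - <<'E'
from h import *
st();plan(.461,-.0816,.06,181.65)
E
```

```text
time: 6.17
ee_pos: [0.4742, -0.0428, 0.1364]
tcp_rot: [-179.6, 0.2, 49.7]
wrist_force: [-0.8, 0.9, -1.8]
opening: 0.0128
time: 6.58
ee_pos: [0.475, -0.0459, 0.1359]
tcp_rot: [-179.5, -0.1, 85.5]
wrist_force: [-0.1, 0.2, -2.7]
opening: 0.0125
time: 7.0
ee_pos: [0.4757, -0.0488, 0.1352]
tcp_rot: [-179.6, -0.4, 121.3]
wrist_force: [0.3, -0.0, -1.8]
opening: 0.0133
time: 7.42
ee_pos: [0.4763, -0.0518, 0.1344]
tcp_rot: [-179.9, -0.6, 157.1]
wrist_force: [-0.3, -0.3, -1.6]
opening: 0.0128
t 7.42 p [ 0.4763 -0.0518  0.1344] rot [-179.9    -0.63  157.14] q [ -6.3  -4.9 -10.5  85.    0.1  16.6] F [-0.3 -0.3 -1.6] op 0.0128
plan d(cm) [ 0.16 -3.33  7.45] rot [ 0.001 -0.011 -0.428] deg [  0.   -0.6 -24.5]
```

```bash
python3 -m pendant '[[[0,0,1.0,0,-0.01,-0.11,0],[0,0,1.0,0,0,-0.11,0],[0,0,1.0,0,0,-0.11,0],[0,0,1.0,0,0,-0.105,0],[0,0,0,0,0,0,0]]]'
python3 -m pendant '[[[0.7,-1.1,0.7,0,0,0,0],[0.7,-1.1,0.7,0,0,0,0],[0,-0.7,0.7,0,0,0,0],[0,0,0.5,0,0,0,0],[0,0,0,0,0,0,0]]]'
python3 - <<'E'
from h import *
st();plan(.461,-.0816,.04,181.65)
E
```

```text
time: 7.83
ee_pos: [0.4771, -0.0548, 0.093]
tcp_rot: [-179.9, -0.0, -176.6]
wrist_force: [-0.5, 0.3, -2.9]
opening: 0.0127
time: 8.25
ee_pos: [0.4655, -0.0873, 0.067]
tcp_rot: [-179.9, -0.0, -177.5]
wrist_force: [-0.4, -0.2, -2.7]
opening: 0.0131
t 8.25 p [ 0.4655 -0.0873  0.067 ] rot [-1.7993e+02 -2.0000e-02 -1.7755e+02] q [-10.6  -5.5 -18.5  77.   -0.1 -13. ] F [-0.4 -0.2 -2.7] op 0.0131
plan d(cm) [0.42 0.59 2.7 ] rot [-0.001 -0.     0.014] deg [-0.1 -0.   0.8]
```

```bash
python3 -m pendant '[[[0,0.5,1.3,0,0,0.014,0],[0,0.2,0.9,0,0,0.004,0],[0,0,0.3,0,0,0,0],[0,0,0.1,0,0,0,0]]]'
python3 - <<'E'
from h import *
st();plan(.461,-.0816,.037,181.65)
im,cal=look("side");cv2.imwrite("pics/s1.png",cv2.resize(im[150:320,160:340,::-1],(720,680))[:600])
E
```

```text
time: 8.58
ee_pos: [0.4669, -0.0798, 0.0413]
tcp_rot: [-179.9, 0.1, -178.9]
wrist_force: [0.0, -0.2, -2.0]
opening: 0.0129
t 8.58 p [ 0.4669 -0.0798  0.0413] rot [-1.7992e+02  9.0000e-02 -1.7885e+02] q [ -9.7  -4.9 -20.9  73.9  -0.1 -10.8] F [ 0.  -0.2 -2. ] op 0.0129
plan d(cm) [ 0.6  -0.16  0.43] rot [-0.001  0.002 -0.009] deg [-0.1  0.1 -0.5]
```

View pics/s1.png

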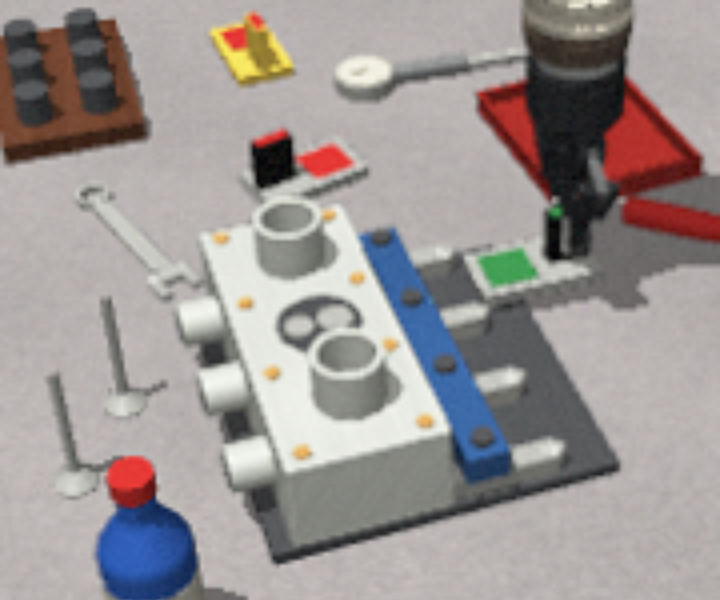

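The side view shows the plate's green front squarely ahead of bay 1 (guides at about (430,260) and (465,315)), so I'm sliding it in.

```bash
python3 -m pendant '[[[-1,-0.1,0.4,0,0,-0.005,0],[-1.2,0,0.1,0,0,-0.004,0],[-1.2,0,0,0,0,0,0],[0,0,0,0,0,0,0]]]'
python3 - <<'E'
from h import *
st();plan(.556,-.0788,.036,181.65)
E
```

```text
time: 8.97
ee_pos: [0.503, -0.0798, 0.0383]
tcp_rot: [-179.9, 0.2, -178.3]
wrist_force: [0.1, -0.7, -2.1]
opening: 0.0127
t 8.97 p [ 0.503  -0.0798  0.0383] rot [-179.9     0.22 -178.26] q [ -9.   -0.  -16.5  73.3  -0.1 -10.7] F [ 0.1 -0.7 -2.1] op 0.0127
plan d(cm) [-5.3  -0.06  0.25] rot [-0.002  0.004  0.002] deg [-0.1  0.2  0.1]
```

```bash
python3 -m pendant '[[[-1,0,0.2,0,0.003,0,0],[-1,0,0.1,0,0,0,0],[-1,0,0,0,0,0,0],[-1,0,0,0,0,0,0],[0,0,0,0,0,0,0]]]'
python3 - <<'E'
from h import *
st();plan(.556,-.0788,.036,181.65)
E
```

```text
time: 9.38
ee_pos: [0.5449, -0.0785, 0.0371]
tcp_rot: [-179.9, 0.1, -178.2]
wrist_force: [-0.3, -0.4, -2.5]
opening: 0.0129
t 9.38 p [ 0.5449 -0.0785  0.0371] rot [-1.7988e+02  9.0000e-02 -1.7823e+02] q [ -8.1   5.7 -10.7  73.5  -0.1  -9.9] F [-0.3 -0.4 -2.5] op 0.0129
plan d(cm) [-1.11 -0.07  0.11] rot [-0.002  0.002  0.002] deg [-0.1  0.1  0.1]
```

No contact so far, so I'm easing forward until the stop is felt.

```bash
python3 -m pendant '[[[-0.5,0,0.1,0,0,0,0],[-0.4,0,0.1,0,0,0,0],[-0.3,0,0,0,0,0,0]]]'
python3 -m pendant '[[[-0.4,0,0.1,0,0,0,0],[-0.4,0,0,0,0,0,0]]]'
python3 -m pendant '[[[-0.4,0,0,0,0,0,0],[-0.4,0,0,0,0,0,0]]]'
```

```text
time: 9.63
ee_pos: [0.5564, -0.078, 0.0353]
tcp_rot: [-179.9, -0.0, -178.2]
wrist_force: [-25.4, 3.7, 11.0]
opening: 0.0127
time: 9.8
ee_pos: [0.5564, -0.0779, 0.0344]
tcp_rot: [-179.9, -0.9, -178.3]
wrist_force: [-24.2, -0.7, 16.2]
opening: 0.0129
time: 9.97
ee_pos: [0.5566, -0.0779, 0.0357]
tcp_rot: [-179.9, -1.8, -178.4]
wrist_force: [-24.4, -0.7, 16.5]
opening: 0.0131
```

```bash
python3 -m pendant '[[[0.1,0,0.05,0,0.015,0,0],[0,0,0,0,0.01,0,0],[0,0,0,0,0,0,30],[0,0,0,0,0,0,50],[0,0,0,0,0,0,50]]]'
python3 -m pendant '[[[0,0,-1.5,0,0,0,50],[0,0,-3,0,0,0,50],[0,0,-3,0,0,0,50],[0,0,-3,0,0,0,50],[0,0,0,0,0,0,50]]]'
python3 - <<'E'
from h import *
st();plan(.64,-.275,.2,20)
im,cal=look("side");cv2.imwrite("pics/s2.png",cv2.resize(im[150:320,160:340,::-1],(600,566)))
for k in ('green1_c','red1_c'):
  for m in bot.mark_of("side",k)[:4]: print(k,round(m['confidence'],2),p2w(cal,m['uv'],.0385).round(4)[:2])
E
```

```text
time: 10.38
ee_pos: [0.5569, -0.0783, 0.0391]
tcp_rot: [-179.9, -3.0, -178.4]
wrist_force: [-0.2, 0.4, 0.6]
opening: 0.0426
time: 10.8
ee_pos: [0.5601, -0.0777, 0.1448]
tcp_rot: [-179.9, -3.3, -178.4]
wrist_force: [0.9, -0.1, 0.6]
opening: 0.0425
t 10.8 p [ 0.5601 -0.0777  0.1448] rot [-179.92   -3.3  -178.4 ] q [-7.6  9.5  5.5 89.2 -0.6 -9.2] F [ 0.9 -0.1  0.6] op 0.0425
plan d(cm) [ -7.11 -19.96  -5.91] rot [-0.081 -0.011  2.819] deg [ -4.7  -0.6 161.5]
green1_c 0.95 [0.6142 0.3061]
red1_c 0.71 [ 0.4041 -0.2109]
```

View pics/s2.png

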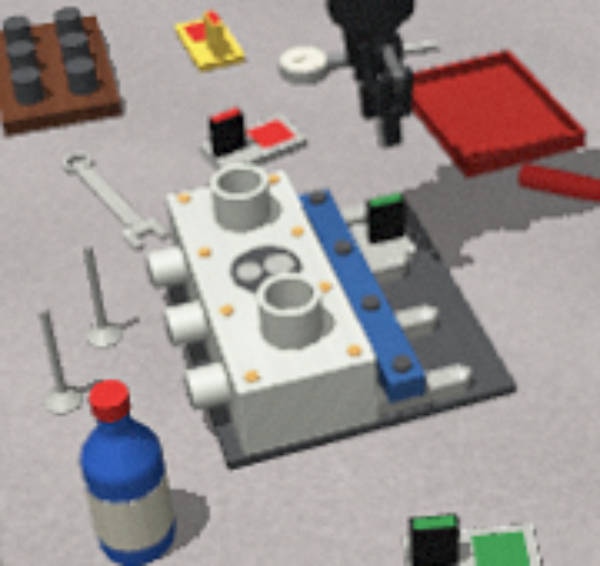

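Run:
```python
from h import *
plan(.655,-.272,.17,200)
```

```text
plan d(cm) [ -8.92 -19.72  -3.7 ] rot [ 0.01  -0.064 -0.321] deg [  0.6  -3.7 -18.4]
```

```bash
python3 -m pendant '[[[-1.5,-3.3,-1.5,0,-0.03,0,100],[-1.6,-3.5,-0.8,0,-0.03,0,100],[-1.6,-3.5,-0.5,0,0,0,100],[-1.6,-3.5,-0.3,0,0,0,100],[-1.3,-3,0,0,0,0,100]]]'
python3 -m pendant '[[[-0.7,-1.6,0,0,0,-0.07,100],[0,0,0,0,0,-0.11,100],[0,0,0,0,0,-0.11,100],[0,0,0,0,0,-0.03,100],[0,0,0,0,0,0,100]]]'
python3 seep.py r w2
```

```text
time: 11.37
ee_pos: [0.6392, -0.2425, 0.1618]
tcp_rot: [179.8, -0.6, -177.9]
wrist_force: [0.6, -0.5, -0.1]
opening: 0.0857
time: 11.78
ee_pos: [0.6456, -0.2669, 0.1484]
tcp_rot: [179.1, -1.1, -159.1]
wrist_force: [0.1, 0.4, 0.1]
opening: 0.0854
t 11.83 p [ 0.6454 -0.2667  0.148 ] rot [ 179.1    -1.17 -159.22] q [-22.4  27.1  27.8  92.2  -0.1 -43.2] F [0.3 0.5 0.1] op 0.0853
1789 [254.1 168.4] z12 [ 0.6201 -0.2946] z58 [ 0.6133 -0.2945]
916 [448.    8.3] z12 [ 0.4347 -0.1893] z58 [ 0.4582 -0.2065]
428 [248.2 239. ] z12 [ 0.6867 -0.2768] z58 [ 0.669  -0.2796]
300 [ 7.9 94.9] z12 [ 0.6341 -0.5247] z58 [ 0.625  -0.4871]
288 [ 13.7 118.3] z12 [ 0.6527 -0.5158] z58 [ 0.6405 -0.4796]
245 [416.2  14.8] z12 [ 0.4504 -0.2125] z58 [ 0.4713 -0.2259]
plate rib [ 0.669  -0.2796] yaw -163.0 len 0.0512
plan d(cm) [-1.81 -2.09  2.73] rot [ 0.015 -0.021  0.066] deg [ 0.9 -1.2  3.8]
plate rib [ 0.4713 -0.2259] yaw 135.0 len 0.0517
plan d(cm) [14.77  9.94  3.26] rot [ 0.002 -0.027  1.147] deg [ 0.1 -1.6 65.7]
plate rib [ 0.6405 -0.4796] yaw -98.1 len 0.0455
plan d(cm) [  7.95 -19.77   2.66] rot [ 0.025 -0.01  -1.067] deg [  1.4  -0.6 -61.1]
```

View pics/w2.png

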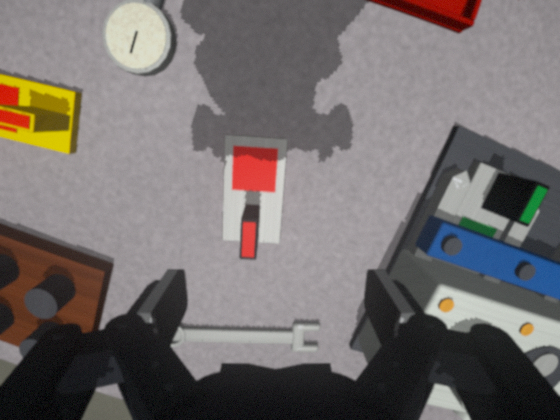

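The wrist view shows the red plate with its tag at (254,168) and rib at (248,239). The yellow look-alike is well away at (30,115). Bay 1's plate is seated at the right.

```bash
python3 -m pendant '[[[-0.5,-0.6,2,0.005,-0.007,0.022,100],[-0.5,-0.6,2.2,0.005,-0.007,0.022,100],[-0.3,-0.6,2.2,0.005,-0.007,0.022,100],[0,0,0.5,0,0,0,100],[0,0,0,0,0,0,100]]]'
python3 - <<'E'
from h import *
st();plan(.6642,-.2811,.022,197)
im,cal=look("wrist");B=sorted(blobs(im,'r',200),key=lambda b:-b[0])[:4]
for a,u in B: print(a,u,'z12',p2w(cal,u,.012)[:2].round(4),'z58',p2w(cal,u,.058)[:2].round(4))
E
```

```text
time: 12.25
ee_pos: [0.662, -0.2779, 0.0737]
tcp_rot: [179.9, -0.1, -163.6]
wrist_force: [0.2, 0.6, 1.0]
opening: 0.0854
t 12.25 p [ 0.662  -0.2779  0.0737] rot [ 1.7993e+02 -7.0000e-02 -1.6355e+02] q [-22.8  28.3  21.4  83.2   0.  -39.2] F [0.2 0.6 1. ] op 0.0854
plan d(cm) [-0.13 -0.38  5.17] rot [ 0.001 -0.001 -0.01 ] deg [ 0.1 -0.1 -0.6]
3462 [268.3 164.9] z12 [ 0.6197 -0.2946] z58 [ 0.613  -0.2955]
831 [267.7 266.9] z12 [ 0.6921 -0.2742] z58 [ 0.6692 -0.2797]
```

```bash
python3 -m pendant '[[[-0.1,-0.2,1.7,0,0,-0.005,100],[0,-0.1,1.7,0,0,-0.005,100],[0,0,1.5,0,0,0,100],[0,0,0.3,0,0,0,100],[0,0,0.1,0,0,0,100]]]'
python3 - <<'E'
from h import *
st();plan(.6642,-.2811,.022,197)
E
```

```text
time: 12.72
ee_pos: [0.6656, -0.28, 0.0275]
tcp_rot: [-179.8, 0.2, -162.9]
wrist_force: [-0.2, 0.1, 0.3]
opening: 0.0852
t 12.72 p [ 0.6656 -0.28    0.0275] rot [-179.83    0.22 -162.87] q [-22.8  29.2  17.4  78.    0.  -40. ] F [-0.2  0.1  0.3] op 0.0852
plan d(cm) [ 0.17 -0.06  0.55] rot [-0.003  0.004  0.002] deg [-0.2  0.2  0.1]
```

```bash
python3 -m pendant '[[[0.1,0,0.5,0,0,0,100],[0,0,0.1,0,0,0,60],[0,0,0,0,0,0,10],[0,0,0,0,0,0,0],[0,0,0,0,0,0,0]]]' 80
python3 -m pendant '[[[0,0,0,0,0,0,0],[0,0,0,0,0,0,0]]]'
python3 -m pendant '[[[0,0,-2,0,0,0,0],[0,0,-3,0,0,0,0],[0,0,-3,0,0,0,0],[0,0,-1.5,0,0,0,0],[0,0,0,0,0,0,0]]]'
python3 - <<'E'
from h import *
st();plan(.40,-.27,.13,180); plan(.40,-.27,.13,197)
E
```

```text
time: 13.13
ee_pos: [0.6663, -0.2806, 0.0266]
tcp_rot: [-179.6, 0.5, -162.8]
wrist_force: [0.6, 0.7, 0.1]
opening: 0.0384
time: 13.3
ee_pos: [0.6667, -0.2808, 0.0277]
tcp_rot: [-179.6, 0.5, -162.8]
wrist_force: [-0.6, -2.5, 6.9]
opening: 0.0128
time: 13.72
ee_pos: [0.6633, -0.2794, 0.1215]
tcp_rot: [-179.9, 0.1, -162.9]
wrist_force: [0.4, -0.7, -3.7]
opening: 0.0127
t 13.72 p [ 0.6633 -0.2794  0.1215] rot [-1.7992e+02  1.4000e-01 -1.6286e+02] q [-22.9  28.3  26.6  88.1   0.  -40. ] F [ 0.4 -0.7 -3.7] op 0.0127
plan d(cm) [24.88  8.66 -0.93] rot [-0.001  0.003  0.299] deg [-0.1  0.1 17.1]
plan d(cm) [24.88  8.66 -0.93] rot [-0.001  0.002  0.002] deg [-0.1  0.1  0.1]
```

```bash
python3 -m pendant '[[[3,1.1,0,0,0,0,0],[3.5,1.3,0,0,0,0,0],[3.5,1.3,0,0,0,0,0],[3.5,1.3,0,0,0,0,0],[3.5,1.3,0,0,0,0,0]]]'
python3 -m pendant '[[[3.5,1.3,0,0,0,0.05,0],[2.5,0.9,0,0,0,0.07,0],[0,0,0.5,0,0,0.1,0],[0,0,0.5,0,0,0,0],[0,0,0,0,0,0,0]]]'
python3 - <<'E'
from h import *
im,cal=look("wrist");cv2.imwrite("pics/w3.png",im[:,:,::-1])
st();plan(.411,-.266,.05,184.5)
im,cal=look("top");cv2.imwrite("pics/t3.png",im[:,:,::-1])
E
```

```text
time: 14.13
ee_pos: [0.4807, -0.2676, 0.1087]
tcp_rot: [179.7, -0.1, -162.6]
wrist_force: [-0.1, -0.5, -2.5]
opening: 0.013
time: 14.55
ee_pos: [0.4044, -0.2604, 0.0917]
tcp_rot: [179.5, -0.6, -175.8]
wrist_force: [1.0, 0.4, -4.1]
opening: 0.0127
t 14.6 p [ 0.4048 -0.2604  0.092 ] rot [ 179.53   -0.61 -175.74] q [-32.8  -4.1 -14.4  80.4   0.  -37. ] F [ 0.4 -0.3 -4. ] op 0.0127
plan d(cm) [-0.62 -0.64  4.19] rot [ 0.008 -0.011 -0.004] deg [ 0.5 -0.6 -0.2]
```

View pics/w3.png

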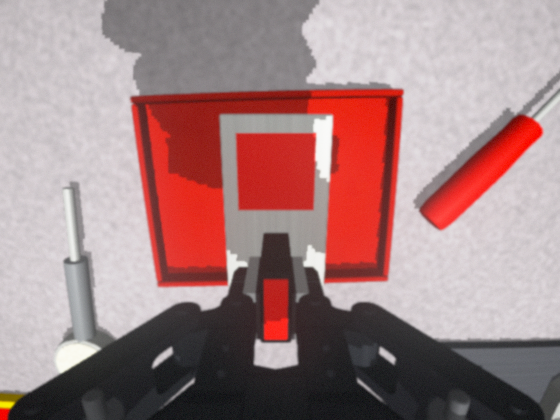

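The red plate hangs squarely over the tray (tag at (275,172), tray walls at 135–400), so I'm lowering it.

```bash
python3 -m pendant '[[[-0.3,-0.3,1.5,0.004,-0.006,-0.004,0],[-0.3,-0.3,1.5,0.004,-0.005,0,0],[-0.2,-0.2,1.3,0,0,0,0],[0,0,0.5,0,0,0,0],[0,0,0,0,0,0,0]]]'
python3 - <<'E'
from h import *
st();plan(.411,-.266,.033,184.5)
E
```

```text
time: 15.07
ee_pos: [0.4186, -0.2684, 0.0427]
tcp_rot: [-179.9, 0.2, -174.7]
wrist_force: [-0.3, 0.4, -2.6]
opening: 0.0128
t 15.07 p [ 0.4186 -0.2684  0.0427] rot [-1.7994e+02  1.6000e-01 -1.7468e+02] q [-32.7  -1.7 -17.7  73.9   0.1 -38. ] F [-0.3  0.4 -2.6] op 0.0128
plan d(cm) [0.73 0.31 0.97] rot [-0.001  0.003  0.014] deg [-0.1  0.2  0.8]
```

```bash
python3 -m pendant '[[[0.5,0.2,0.5,0,0,0.01,0],[0,0,0.3,0,0,0,0],[0,0,0.2,0,0,0,0],[0,0,0.1,0,0,0,0]]]'
python3 -m pendant '[[[0,0,0,0,0,0,30],[0,0,0,0,0,0,60],[0,0,0,0,0,0,60]]]'
python3 -m pendant '[[[0,0,-2,0,0,0,60],[0,0,-3.5,0,0,0,60],[0,0,-3.5,0,0,0,60],[0,0,-3.5,0,0,0,60],[0,0,0,0,0,0,60]]]'
python3 - <<'E'
from h import *
st()
im,cal=look("wrist");cv2.imwrite("pics/w4.png",im[:,:,::-1])
im,cal=look("top")
for a,u in blobs(im,'g',6): print(a,u,p2w(cal,u,.012).round(3)[:2],p2w(cal,u,.058).round(3)[:2])
E
```

```text
time: 15.4
ee_pos: [0.4141, -0.2667, 0.0326]
tcp_rot: [-179.9, 0.2, -175.1]
wrist_force: [-6.3, 2.9, 8.1]
opening: 0.013
time: 15.65
ee_pos: [0.4151, -0.2674, 0.0345]
tcp_rot: [-179.8, 0.4, -175.1]
wrist_force: [0.0, 0.4, 0.4]
opening: 0.0486
time: 16.07
ee_pos: [0.4133, -0.2665, 0.1641]
tcp_rot: [-179.8, 0.3, -175.1]
wrist_force: [0.7, 0.3, 0.1]
opening: 0.051
t 16.07 p [ 0.4133 -0.2665  0.1641] rot [-179.84    0.28 -175.1 ] q [-32.8  -4.2  -6.6  87.3   0.  -37.7] F [0.7 0.3 0.1] op 0.051
31 [168.9 172.3] [0.643 0.298] [0.635 0.287]
103 [167.5 189.3] [0.587 0.301] [0.581 0.29 ]
10 [283.5 187.5] [ 0.597 -0.078] [ 0.591 -0.077]
18 [283.5 198. ] [ 0.562 -0.078] [ 0.558 -0.078]
32 [162.4 238.9] [0.425 0.313] [0.424 0.302]
109 [170.6 253.8] [0.377 0.285] [0.378 0.274]
914 [ 28.6 348.9] [0.064 0.739] [0.074 0.715]
153 [ 21.3 366.9] [0.006 0.761] [0.018 0.736]
```

View pics/w4.png

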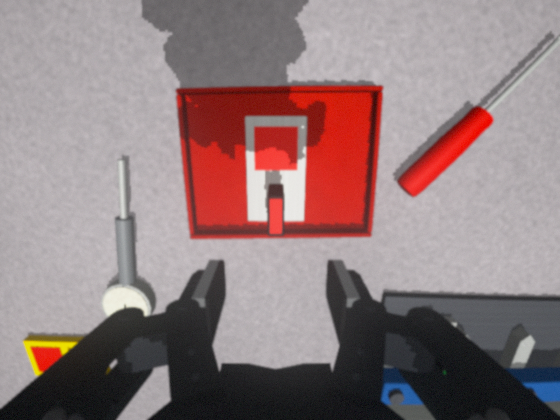

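The red plate lies flat in the tray: tag at (276,148), rib at (276,208), walls clear all round. Next is the green plate at about (.42, .30).

```bash
python3 -m pendant '[[[-0.3,3.5,-0.2,0,0,0,100],[-0.4,4,-0.2,0,0,0,100],[-0.4,4,-0.2,0,0,0,100],[-0.4,4,-0.2,0,0,0,100],[-0.4,4,-0.2,0,0,0,100]]]'
python3 -m pendant '[[[-0.4,4,-0.2,0,0,0,100],[-0.4,4,-0.2,0,0,0,100],[-0.4,4,-0.2,0,0,0,100],[-0.4,4,-0.2,0,0,0,100],[-0.4,4,-0.2,0,0,0,100]]]'
python3 - <<'E'
from h import *
st();plan(.424,.302,.18,200)
E
```

```text
time: 16.58
ee_pos: [0.4127, -0.0692, 0.1618]
tcp_rot: [179.9, -0.4, -175.8]
wrist_force: [0.6, 0.3, -0.3]
opening: 0.0853
time: 17.0
ee_pos: [0.4137, 0.1395, 0.1657]
tcp_rot: [179.9, -0.7, -175.9]
wrist_force: [0.7, -0.7, 0.8]
opening: 0.0855
t 17.0 p [0.4137 0.1395 0.1657] rot [ 179.91   -0.69 -175.89] q [ 18.5 -10.7 -12.3  89.1   0.3  14.4] F [ 0.7 -0.7  0.8] op 0.0855
plan d(cm) [-2.17 16.13 -1.43] rot [ 0.003 -0.012 -0.277] deg [  0.2  -0.7 -15.9]
```

```bash
python3 -m pendant '[[[-0.5,4,-0.4,0,-0.004,0,100],[-0.5,4,-0.4,0,-0.004,0,100],[-0.5,4,-0.3,0,-0.004,-0.04,100],[-0.3,2.5,0,0,0,-0.1,100],[0,0,0,0,0,-0.1,100]]]'
python3 -m pendant '[[[0,0,0,0,0,-0.03,100],[0,0,0,0,0,0,100]]]'
python3 seep.py g w5
```

```text
time: 17.42
ee_pos: [0.4159, 0.2968, 0.1691]
tcp_rot: [179.9, -0.3, -161.5]
wrist_force: [0.3, -0.1, 1.0]
opening: 0.0853
time: 17.58
ee_pos: [0.4144, 0.2988, 0.1652]
tcp_rot: [180.0, -0.6, -159.1]
wrist_force: [1.4, 0.3, 0.5]
opening: 0.0855
t 17.63 p [0.4143 0.2984 0.1651] rot [ 179.99   -0.64 -159.22] q [35.7 -0.6 -3.  88.2  0.2 14.9] F [-0.7  0.4  0.1] op 0.0855
1617 [274.7 158.1] z12 [0.3772 0.2845] z58 [0.3722 0.2827]
897 [222.9 335.4] z12 [0.5882 0.3006] z58 [0.5507 0.2963]
391 [277.1 224.3] z12 [0.4388 0.3106] z58 [0.4243 0.3048]
plate rib [0.4243 0.3048] yaw -156.8 len 0.0513
plan d(cm) [-1.21  0.24  4.49] rot [ 0.    -0.011 -0.043] deg [ 0.  -0.6 -2.5]
```

```bash
python3 -m pendant '[[[-0.4,0.08,2.2,0,-0.01,-0.02,100],[-0.4,0.08,2.5,0,0,-0.02,100],[-0.4,0.08,2.5,0,0,0,100],[0,0,2,0,0,0,100],[0,0,0,0,0,0,100]]]'
python3 - <<'E'
from h import *
st()
im,cal=look("wrist");B=sorted(blobs(im,'g',300),key=lambda b:-b[0])[:4]
P=[(p2w(cal,u,.012)[:2],p2w(cal,u,.058)[:2]) for a,u in B]
for (a,u),p in zip(B,P): print(a,u,p[0].round(4),p[1].round(4))
plan(.4243,.3048,.022,-156.8)
E
```

```text
time: 18.05
ee_pos: [0.4246, 0.3029, 0.0676]
tcp_rot: [-180.0, -0.0, -157.5]
wrist_force: [-1.3, -0.2, -0.5]
opening: 0.0855
t 18.05 p [0.4246 0.3029 0.0676] rot [-1.7999e+02 -5.0000e-02 -1.5747e+02] q [ 35.5   1.2 -12.   76.9  -0.   13. ] F [-1.3 -0.2 -0.5] op 0.0855
3736 [276.6 157. ] [0.3768 0.2844] [0.3718 0.2821]
869 [278.2 263.6] [0.446  0.3144] [0.425  0.3052]
plan d(cm) [0.   0.18 4.75] rot [ 0.     0.    -0.012] deg [ 0.   0.  -0.7]
```

```bash
python3 -m pendant '[[[0,0.1,1.7,0,0,-0.01,100],[0,0.1,1.6,0,0,0,100],[0,0,1.2,0,0,0,100],[0,0,0.5,0,0,0,100],[0,0,0.2,0,0,0,100]]]'
python3 - <<'E'
from h import *
st();plan(.4246,.305,.022,-156.8)
E
```

```text
time: 18.52
ee_pos: [0.4269, 0.3049, 0.0218]
tcp_rot: [179.9, 0.4, -157.3]
wrist_force: [0.6, -0.7, -1.0]
opening: 0.0855
t 18.52 p [0.4269 0.3049 0.0218] rot [ 179.92    0.41 -157.25] q [ 35.5   2.4 -15.9  71.3  -0.   12.8] F [ 0.6 -0.7 -1. ] op 0.0855
plan d(cm) [ 0.21  0.1  -0.03] rot [ 0.001  0.007 -0.008] deg [ 0.1  0.4 -0.5]
```

```bash
python3 -m pendant '[[[0.1,0.05,-0.1,0,0.005,0,60],[0,0,0,0,0,0,10],[0,0,0,0,0,0,0],[0,0,0,0,0,0,0],[0,0,0,0,0,0,0]]]' 80
python3 -m pendant '[[[0,0,0,0,0,0,0]]]'
python3 -m pendant '[[[0,0,-2,0,0,0,0],[0,0,-3,0,0,0,0],[0,0,-3,0,0,0,0],[0,0,-2,0,0,0,0],[0,0,0,0,0,0,0]]]'
python3 - <<'E'
from h import *
st();plan(.463,.12,.14,-156.8)
E
```

```text
time: 18.93
ee_pos: [0.4272, 0.3057, 0.0263]
tcp_rot: [179.9, 0.3, -157.3]
wrist_force: [-0.6, 0.2, -0.0]
opening: 0.0257
time: 19.02
ee_pos: [0.4275, 0.3058, 0.0269]
tcp_rot: [179.9, 0.4, -157.3]
wrist_force: [-3.6, -4.7, 16.5]
opening: 0.0128
time: 19.43
ee_pos: [0.4248, 0.3039, 0.1274]
tcp_rot: [180.0, -0.1, -157.3]
wrist_force: [0.3, 0.5, -3.6]
opening: 0.0129
t 19.43 p [0.4248 0.3039 0.1274] rot [ 1.7998e+02 -5.0000e-02 -1.5731e+02] q [35.6  0.4 -6.1 83.5  0.  12.9] F [ 0.3  0.5 -3.6] op 0.0129
plan d(cm) [  3.57 -18.43  -1.26] rot [ 0.    -0.001 -0.009] deg [ 0.  -0.1 -0.5]
```

```bash
python3 -m pendant '[[[0.7,-3.2,-0.4,0,0,0,0],[0.8,-3.6,-0.2,0,0,0,0],[0.8,-3.6,-0.2,0,0,0,0],[0.8,-3.6,-0.2,0,0,0,0],[0.8,-3.2,-0.2,0,0,-0.06,0]]]'
python3 -m pendant '[[[0,0,0,0,0,-0.121,0],[0,0,0,0,0,-0.121,0],[0,0,0,0,0,-0.121,0],[0,0,0,0,0,-0.121,0],[0,0,0,0,0,-0.121,0]]]'
python3 -m pendant '[[[0,0,0,0,0,-0.121,0],[0,0,0,0,0,-0.121,0],[0,0,0,0,0,-0.121,0],[0,0,0,0,0,-0.121,0],[0,0,0,0,0,-0.121,0]]]'
python3 -m pendant '[[[0,0,0,0,0,-0.121,0],[0,0,0,0,0,-0.121,0],[0,0,0,0,0,-0.121,0],[0,0,0,0,0,-0.121,0],[0,0,0,0,0,-0.121,0]]]'
python3 -m pendant '[[[0,0,0,0,0,-0.121,0],[0,0,0,0,0,-0.121,0],[0,0,0,0,0,-0.121,0],[0,0,0,0,0,-0.121,0],[0,0,0,0,0,-0.121,0]]]'
python3 - <<'E'
from h import *
st();plan(.4554,.0783,.06,1.65)
E
```

```text
time: 19.85
ee_pos: [0.4546, 0.1299, 0.1335]
tcp_rot: [179.9, -0.2, -153.3]
wrist_force: [1.2, -0.3, -2.8]
opening: 0.013
time: 20.27
ee_pos: [0.4534, 0.1214, 0.1255]
tcp_rot: [179.5, -0.4, -117.8]
wrist_force: [0.1, 0.6, -3.4]
opening: 0.0129
time: 20.68
ee_pos: [0.4506, 0.1204, 0.1163]
tcp_rot: [178.8, -0.1, -82.0]
wrist_force: [0.1, -0.7, -3.3]
opening: 0.0134
time: 21.1
ee_pos: [0.4474, 0.1198, 0.107]
tcp_rot: [178.5, 1.0, -46.2]
wrist_force: [0.1, -0.6, -2.9]
opening: 0.0125
time: 21.52
ee_pos: [0.4439, 0.1191, 0.0977]
tcp_rot: [179.1, 2.2, -10.4]
wrist_force: [-0.4, -1.1, -3.1]
opening: 0.0126
t 21.52 p [0.4439 0.1191 0.0977] rot [179.08   2.23 -10.39] q [ 1.490e+01 -5.400e+00 -1.510e+01  8.270e+01  1.000e-01 -1.547e+02] F [-0.4 -1.1 -3.1] op 0.0126
plan d(cm) [2.01 3.75 3.75] rot [ 0.012  0.041 -0.21 ] deg [  0.7   2.3 -12. ]
```

```bash
python3 -m pendant '[[[0.5,1.2,0.5,0.006,0.02,-0.11,0],[0.5,1.3,0.5,0.006,0.02,-0.11,0],[0.5,1,0.6,0,0,0,0],[0,0,0.3,0,0,0,0],[0,0,0,0,0,0,0]]]'
python3 - <<'E'
from h import *
st();plan(.4554,.0783,.042,1.65)
E
```

```text
time: 21.93
ee_pos: [0.4527, 0.082, 0.0693]
tcp_rot: [180.0, 0.5, 3.4]
wrist_force: [-0.6, -0.4, -3.6]
opening: 0.0127
t 21.93 p [0.4527 0.082  0.0693] rot [179.99   0.49   3.45] q [  10.2   -6.9  -19.5   77.8    0.  -173.2] F [-0.6 -0.4 -3.6] op 0.0127
plan d(cm) [0.27 0.39 2.73] rot [0.    0.009 0.031] deg [0.  0.5 1.8]
```

```bash
python3 -m pendant '[[[0.2,0.3,1.3,0,0.006,0.025,0],[0.2,0.1,0.9,0,0.003,0.005,0],[0.2,0,0.3,0,0,0,0],[0.2,0,0,0,0,0,0]]]'
python3 - <<'E'
from h import *
st();plan(.5504,.0811,.039,1.65)
im,cal=look("wrist");cv2.imwrite("pics/w6.png",im[:,:,::-1])
E
```

```text
time: 22.27
ee_pos: [0.4592, 0.0792, 0.0408]
tcp_rot: [180.0, 0.2, 1.6]
wrist_force: [0.5, 0.1, -4.0]
opening: 0.0129
t 22.27 p [0.4592 0.0792 0.0408] rot [179.98   0.19   1.6 ] q [   9.8   -5.6  -21.6   74.2    0.  -171.8] F [ 0.5  0.1 -4. ] op 0.0129
plan d(cm) [9.12 0.06 0.15] rot [ 0.     0.003 -0.001] deg [ 0.   0.2 -0. ]
```

View pics/w6.png

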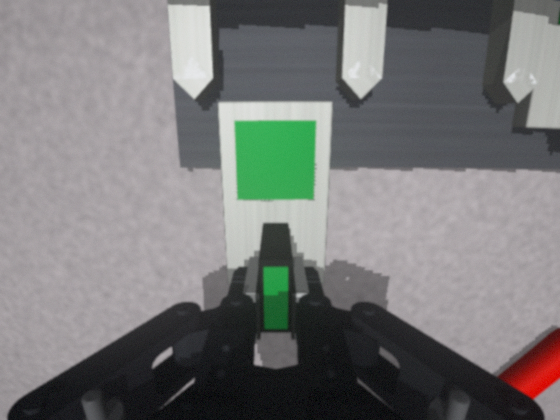

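The plate is centred between the guide noses at (195,95) and (362,95). I'm sliding it into bay 3.

```bash
python3 -m pendant '[[[1.2,0,0.2,0,0.003,0,0],[1.4,0,0.1,0,0,0,0],[1.4,0,0,0,0,0,0],[1.4,0,0,0,0,0,0],[0,0,0,0,0,0,0]]]'
python3 - <<'E'
from h import *
st();plan(.5504,.0811,.0375,1.65)
E
```

```text
time: 22.73
ee_pos: [0.5166, 0.0823, 0.0402]
tcp_rot: [180.0, -0.1, 1.8]
wrist_force: [0.7, -2.6, -3.2]
opening: 0.0126
t 22.73 p [0.5166 0.0823 0.0402] rot [ 1.7997e+02 -1.0000e-01  1.7700e+00] q [   9.1    1.9  -14.3   73.7   -0.  -172.7] F [ 0.7 -2.6 -3.2] op 0.0126
plan d(cm) [3.38 0.22 0.27] rot [ 0.    -0.002  0.002] deg [ 0.  -0.1  0.1]
```

```bash
python3 -m pendant '[[[0.9,0.1,0.2,0,0,0,0],[0.8,0,0.1,0,0,0,0],[0.6,0,0.1,0,0,0,0],[0.4,0,0,0,0,0,0]]]'
python3 -m pendant '[[[0.4,0,0,0,0,0,0],[0.3,0,0,0,0,0,0]]]'
python3 -m pendant '[[[0.3,0,0,0,0,0,0],[0.3,0,0,0,0,0,0]]]'
```

```text
time: 23.07
ee_pos: [0.5443, 0.0829, 0.0372]
tcp_rot: [180.0, -0.1, 1.8]
wrist_force: [-2.1, -1.6, -2.6]
opening: 0.013
time: 23.23
ee_pos: [0.5497, 0.0833, 0.0371]
tcp_rot: [180.0, 0.2, 1.8]
wrist_force: [-19.3, 1.3, 7.5]
opening: 0.0131
time: 23.4
ee_pos: [0.5497, 0.0833, 0.0372]
tcp_rot: [180.0, 0.9, 1.8]
wrist_force: [-19.8, -1.4, 11.3]
opening: 0.0127
```

```bash
python3 -m pendant '[[[-0.1,0,0,0,0.015,0,0],[0,0,0,0,0,0,30],[0,0,0,0,0,0,55],[0,0,0,0,0,0,55]]]'
python3 -m pendant '[[[0,0,-1.5,0,0,0,55],[0,0,-3,0,0,0,55],[0,0,-3,0,0,0,55],[0,0,-3.5,0,0,0,55],[0,0,0,0,0,0,55]]]'
python3 - <<'E'
from h import *
st();plan(.635,.287,.17,-17);plan(.612,.282,.17,1.65)
im,cal=look("wrist");cv2.imwrite("pics/w7.png",im[:,:,::-1])
im,cal=look("side")
for k in ('green1_c',):
  for m in bot.mark_of("side",k)[:4]: print(k,round(m['confidence'],2),p2w(cal,m['uv'],.0385).round(4)[:2])
for a,u in blobs(im,'g',20): print(a,u,p2w(cal,u,.068).round(3)[:2])
E
```

```text
time: 23.73
ee_pos: [0.5492, 0.0837, 0.0392]
tcp_rot: [-180.0, -0.0, 1.9]
wrist_force: [0.1, -0.2, 0.4]
opening: 0.0462
time: 24.15
ee_pos: [0.5491, 0.0841, 0.1531]
tcp_rot: [-179.9, -0.0, 1.9]
wrist_force: [1.3, 0.4, 1.8]
opening: 0.0474
t 24.15 p [0.5491 0.0841 0.1531] rot [-1.7993e+02 -2.0000e-02  1.9100e+00] q [ 8.700e+00  4.800e+00  1.200e+00  8.640e+01  1.000e-01 -1.732e+02] F [1.3 0.4 1.8] op 0.0474
plan d(cm) [  9.26 -20.    -1.66] rot [-0.001 -0.     0.33 ] deg [-0.1 -0.  18.9]
plan d(cm) [  6.95 -19.57  -1.66] rot [-0.001 -0.     0.004] deg [-0.1 -0.   0.3]
green1_c 0.48 [ 0.6708 -0.1917]
20 [275.2 210. ] [ 0.558 -0.076]
34 [294.3 242.3] [0.552 0.084]
46 [290.2 306.6] [0.637 0.297]
183 [310. 316.] [0.603 0.338]
```

View pics/w7.png

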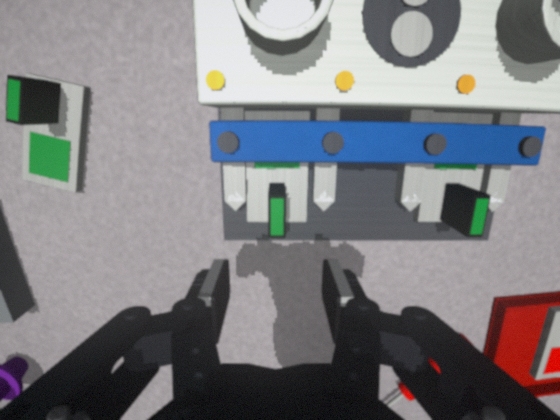

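The view shows the plates seated in bay 3 (277,210) and bay 1 (465,210), with front edges at the head. Next is the third green plate.

```bash
python3 -m pendant '[[[1.2,-3.3,-0.8,0,0,0,100],[1.4,-3.9,-0.5,0,0,0,100],[1.4,-3.9,-0.4,0,0,0,100],[1.4,-3.9,-0.4,0,0,0,100],[1.4,-3.9,-0.4,0,0,0.05,100]]]'
python3 -m pendant '[[[0,0,0,0,0,0.11,100],[0,0,0,0,0,0.11,100],[0,0,0,0,0,0.06,100],[0,0,0,0,0,0,100]]]'
python3 seep.py g w8
```

```text
time: 24.72
ee_pos: [0.6082, 0.2726, 0.1644]
tcp_rot: [179.8, 0.9, -1.5]
wrist_force: [2.2, -0.5, 0.1]
opening: 0.0853
time: 25.05
ee_pos: [0.6078, 0.2824, 0.1533]
tcp_rot: [179.2, 1.3, -18.0]
wrist_force: [-0.1, 0.3, 0.4]
opening: 0.0853
t 25.1 p [0.6076 0.2821 0.153 ] rot [179.14   1.32 -17.77] q [  24.8   22.8   22.6   91.4    0.3 -137.4] F [-0.7  0.4 -0.4] op 0.0855
1443 [263.1 223. ] z12 [0.5876 0.3006] z58 [0.6034 0.2941]
511 [254.8 183.2] z12 [0.6277 0.2953] z58 [0.637  0.2897]
460 [526.6 206. ] z12 [0.5209 0.0406] z58 [0.5475 0.0763]
plate rib [0.637  0.2897] yaw 167.5 len 0.0506
plan d(cm) [ 2.64 -1.66  3.21] rot [ 0.014  0.024 -0.091] deg [ 0.8  1.4 -5.2]
```

```bash
python3 -m pendant '[[[0.8,-0.5,1.8,0.007,0.012,-0.03,100],[0.8,-0.5,2.2,0.007,0.012,-0.03,100],[0.8,-0.5,2.2,0,0,-0.03,100],[0,0,1.6,0,0,0,100],[0,0,0,0,0,0,100]]]'
python3 - <<'E'
from h import *
st()
im,cal=look("wrist");B=sorted(blobs(im,'g',300),key=lambda b:-b[0])[:4]
P=[(p2w(cal,u,.012)[:2],p2w(cal,u,.058)[:2]) for a,u in B]
for (a,u),p in zip(B,P): print(a,u,p[0].round(4),p[1].round(4))
d=P[0][0]-P[1][1];print(np.degrees(np.arctan2(d[1],d[0])))
plan(P[1][1][0],P[1][1][1],.022,-12.5)
E
```

```text
time: 25.52
ee_pos: [0.6346, 0.2885, 0.0698]
tcp_rot: [180.0, -0.0, -11.6]
wrist_force: [0.1, -0.1, -1.0]
opening: 0.0849
t 25.52 p [0.6346 0.2885 0.0698] rot [ 1.7999e+02 -5.0000e-02 -1.1630e+01] q [  24.5   25.1   16.6   81.4   -0.  -143.9] F [ 0.1 -0.1 -1. ] op 0.0849
1999 [273.6 297.5] [0.5844 0.3013] [0.613  0.2951]
986 [274.4 258.8] [0.6156 0.2943] [0.6371 0.2896]
167.47317262331885
plan d(cm) [ 0.19 -0.15  4.93] rot [-0.    -0.002  0.015] deg [-0.  -0.1  0.8]
```

```bash
python3 -m pendant '[[[0.1,-0.1,1.7,0,0,0.01,100],[0,-0.1,1.6,0,0,0,100],[0,0,1.3,0,0,0,100],[0,0,0.4,0,0,0,100],[0,0,0.1,0,0,0,100]]]'
python3 - <<'E'
from h import *
st();plan(.637,.2896,.022,-12.5)
E
```

```text
time: 25.98
ee_pos: [0.6379, 0.2899, 0.0244]
tcp_rot: [-179.8, -0.4, -12.0]
wrist_force: [-0.4, 0.4, -0.4]
opening: 0.0858
t 25.98 p [0.6379 0.2899 0.0244] rot [-179.78   -0.36  -12.03] q [  24.5   26.    12.8   76.3   -0.  -143.5] F [-0.4  0.4 -0.4] op 0.0858
plan d(cm) [-0.09  0.05  0.24] rot [-0.004 -0.006  0.008] deg [-0.2 -0.4  0.5]
```

```bash
python3 -m pendant '[[[-0.1,0.05,0.3,-0.004,-0.006,0.006,60],[0,0,0.1,0,0,0,10],[0,0,0,0,0,0,0],[0,0,0,0,0,0,0],[0,0,0,0,0,0,0]]]' 80
python3 -m pendant '[[[0,0,0,0,0,0,0]]]'
python3 -m pendant '[[[0,0,-2,0,0,0,0],[0,0,-3,0,0,0,0],[0,0,-3,0,0,0,0],[0,0,-2.5,0,0,0,0],[0,0,0,0,0,0,0]]]'
python3 - <<'E'
from h import *
st();plan(.47,.0,.15,-12.5)
E
```

```text
time: 26.4
ee_pos: [0.638, 0.29, 0.0239]
tcp_rot: [-179.9, -0.2, -12.4]
wrist_force: [1.1, 0.2, -0.2]
opening: 0.0258
time: 26.48
ee_pos: [0.6383, 0.29, 0.0245]
tcp_rot: [-179.9, -0.2, -12.4]
wrist_force: [-4.5, -1.9, 13.9]
opening: 0.013
time: 26.9
ee_pos: [0.6358, 0.2889, 0.1301]
tcp_rot: [179.9, 0.1, -12.4]
wrist_force: [0.3, 0.4, -2.0]
opening: 0.0125
t 26.9 p [0.6358 0.2889 0.1301] rot [ 1.7985e+02  1.2000e-01 -1.2360e+01] q [  24.5   25.4   23.6   88.4   -0.  -143.2] F [ 0.3  0.4 -2. ] op 0.0125
plan d(cm) [-10.01  31.77  -1.89] rot [0.003 0.002 0.002] deg [0.1 0.1 0.1]
```

```bash
python3 -m pendant '[[[-1,3.3,-0.5,0,0,0,0],[-1.2,3.8,-0.3,0,0,0,0],[-1.2,3.8,-0.3,0,0,0,0],[-1.2,3.8,-0.3,0,0,0,0],[-1.2,3.8,-0.3,0,0,0,0]]]'
python3 -m pendant '[[[-1.2,3.8,-0.3,0,0,0,0],[-1.2,3.8,-0.3,0,0,0,0],[-1,3,-0.3,0,0,0.06,0],[0,0,-0.2,0,0,0.121,0],[0,0,-0.2,0,0,0.121,0]]]'
python3 -m pendant '[[[0,0,-0.2,0,0,0.121,0],[0,0,-0.2,0,0,0.121,0],[0,0,-0.2,0,0,0.121,0],[0,0,-0.2,0,0,0.121,0],[0,0,-0.2,0,0,0.121,0]]]'
python3 -m pendant '[[[0,0,-0.2,0,0,0.121,0],[0,0,-0.2,0,0,0.121,0],[0,0,-0.2,0,0,0.121,0],[0,0,-0.2,0,0,0.121,0],[0,0,-0.2,0,0,0.121,0]]]'
python3 -m pendant '[[[0,0,-0.2,0,0,0.121,0],[0,0,-0.2,0,0,0.121,0],[0,0,-0.2,0,0,0.121,0],[0,0,-0.2,0,0,0.121,0],[0,0,-0.2,0,0,0.121,0]]]'
python3 - <<'E'
from h import *
st();plan(.4597,-.0003,.06,181.65)
E
```

```text
time: 27.32
ee_pos: [0.5379, 0.1213, 0.1389]
tcp_rot: [179.8, 0.4, -11.9]
wrist_force: [0.6, -1.5, -2.3]
opening: 0.0129
time: 27.73
ee_pos: [0.474, 0.0151, 0.1481]
tcp_rot: [179.4, 0.5, -29.8]
wrist_force: [0.1, 0.5, -2.3]
opening: 0.0126
time: 28.15
ee_pos: [0.4716, 0.0132, 0.1538]
tcp_rot: [179.1, 0.1, -65.5]
wrist_force: [0.6, 0.6, -3.0]
opening: 0.0127
time: 28.57
ee_pos: [0.47, 0.0131, 0.1586]
tcp_rot: [178.9, -0.6, -101.3]
wrist_force: [-0.4, -0.3, -2.5]
opening: 0.0128
time: 28.98
ee_pos: [0.4685, 0.013, 0.1634]
tcp_rot: [179.2, -1.3, -137.1]
wrist_force: [-0.2, 0.3, -1.9]
opening: 0.0132
t 28.98 p [0.4685 0.013  0.1634] rot [ 179.24   -1.35 -137.11] q [  1.8  -5.5  -7.9  89.1  -0.3 -41.1] F [-0.2  0.3 -1.9] op 0.0132
plan d(cm) [ 1.31 -0.52 10.36] rot [ 0.004 -0.027  0.72 ] deg [ 0.2 -1.6 41.2]
```

```bash
python3 -m pendant '[[[0,0,0.8,0,-0.01,0.121,0],[0,0,0.8,0,-0.01,0.121,0],[0,0,0.8,0,0,0.121,0],[0,0,0.8,0,0,0.121,0],[0,0,0.8,0,0,0.121,0]]]'
python3 -m pendant '[[[0.1,-0.4,1.2,0,0,0.10,0],[0.1,-0.4,1.2,0,0,0,0],[0.1,-0.4,1,0,0,0,0],[0,0,0.5,0,0,0,0],[0,0,0,0,0,0,0]]]'
python3 - <<'E'
from h import *
st();plan(.4597,-.0003,.04,181.65)
E
```

```text
time: 29.4
ee_pos: [0.4671, 0.0132, 0.1186]
tcp_rot: [179.6, -0.6, -172.9]
wrist_force: [-0.2, 0.0, -2.9]
opening: 0.0129
time: 29.82
ee_pos: [0.461, 0.0009, 0.0714]
tcp_rot: [179.7, -1.0, -179.3]
wrist_force: [-0.5, 0.4, -2.6]
opening: 0.0129
t 29.82 p [0.461  0.0009 0.0714] rot [ 179.66   -1.   -179.31] q [ -0.1  -6.3 -18.7  78.5   0.3  -0.8] F [-0.5  0.4 -2.6] op 0.0129
plan d(cm) [ 0.08 -0.14  3.15] rot [ 0.006 -0.017 -0.017] deg [ 0.3 -1.  -1. ]
```

```bash
python3 -m pendant '[[[0,-0.1,1.4,0.004,-0.01,-0.012,0],[0,-0.1,1.1,0.002,-0.008,-0.005,0],[0,0,0.5,0,0,0,0],[0,0,0.2,0,0,0,0]]]'
python3 - <<'E'
from h import *
st();plan(.5547,.0024,.037,181.65)
E
```

```text
time: 30.15
ee_pos: [0.4614, -0.0008, 0.0392]
tcp_rot: [180.0, 0.2, -178.2]
wrist_force: [0.3, 0.0, -1.9]
opening: 0.0127
t 30.15 p [ 0.4614 -0.0008  0.0392] rot [ 1.7999e+02  1.5000e-01 -1.7818e+02] q [ -0.1  -6.6 -22.7  73.8   0.   -1.9] F [ 0.3  0.  -1.9] op 0.0127
plan d(cm) [-9.34  0.02  0.25] rot [0.    0.003 0.003] deg [0.  0.2 0.2]
```

```bash
python3 -m pendant '[[[-1.2,0,0.2,0,0.003,0.003,0],[-1.4,0,0.2,0,0,0,0],[-1.4,0,0.1,0,0,0,0],[-1.4,0,0,0,0,0,0],[0,0,0,0,0,0,0]]]'
python3 - <<'E'
from h import *
st();plan(.5547,.0024,.036,181.65)
E
```

```text
time: 30.57
ee_pos: [0.5183, 0.0015, 0.0365]
tcp_rot: [180.0, 0.1, -178.3]
wrist_force: [-1.4, -0.0, -1.9]
opening: 0.0132
t 30.57 p [0.5183 0.0015 0.0365] rot [ 1.7996e+02  8.0000e-02 -1.7830e+02] q [  0.1   1.4 -15.2  73.3   0.   -1.6] F [-1.4 -0.  -1.9] op 0.0132
plan d(cm) [-3.64 -0.02  0.05] rot [0.001 0.001 0.001] deg [0.  0.1 0.1]
```

```bash
python3 -m pendant '[[[-0.9,0,0.05,0,0,0,0],[-0.8,0,0.05,0,0,0,0],[-0.7,0,0,0,0,0,0],[-0.5,0,0,0,0,0,0]]]'
python3 -m pendant '[[[-0.4,0,0.05,0,0,0,0],[-0.3,0,0,0,0,0,0]]]'
python3 -m pendant '[[[-0.3,0,0,0,0,0,0],[-0.3,0,0,0,0,0,0]]]'
```

```text
time: 30.9
ee_pos: [0.5483, 0.0028, 0.037]
tcp_rot: [179.9, 0.0, -178.3]
wrist_force: [-1.2, 0.3, -2.1]
opening: 0.0131
time: 31.07
ee_pos: [0.5547, 0.0032, 0.0365]
tcp_rot: [179.9, -0.1, -178.3]
wrist_force: [-14.0, 0.4, 5.1]
opening: 0.0127
time: 31.23
ee_pos: [0.5548, 0.0033, 0.0357]
tcp_rot: [179.9, -0.9, -178.3]
wrist_force: [-14.9, -0.9, 5.3]
opening: 0.0129
```

```bash
python3 -m pendant '[[[0.1,0,0,0,-0.015,0,0],[0,0,0,0,0,0,30],[0,0,0,0,0,0,50],[0,0,0,0,0,0,50]]]'
python3 -m pendant '[[[0,0,-1.5,0,0,0,50],[0,0,-3,0,0,0,50],[0,0,-3.5,0,0,0,50],[0,0,-3.5,0,0,0,50],[0,0,0,0,0,0,50]]]'
python3 - <<'E'
from h import *
st()
im,cal=look("side")
for a,u in blobs(im,'g',15): print('g',a,u,p2w(cal,u,.068).round(4)[:2])
for k,z in {'bung1_c':.041,'neck1':.125}.items():
    for m in bot.mark_of("side",k)[:4]: print(k,round(m['confidence'],2),p2w(cal,m['uv'],z).round(4)[:2])
im,cal=look("top")
for a,u in blobs(im,'o',15): print('o',a,u,p2w(cal,u,.041).round(4)[:2])
for k,z in {'bung1_c':.041,'neck1':.125}.items():
    for m in bot.mark_of("top",k)[:4]: print(k,round(m['confidence'],2),np.round(m['uv']),p2w(cal,m['uv'],z).round(4)[:2])
plan(.40,.35,.22,181.65)
E
```

```text
time: 31.57
ee_pos: [0.5535, 0.0032, 0.0364]
tcp_rot: [179.9, -0.0, -178.3]
wrist_force: [0.4, -0.5, 0.7]
opening: 0.0428
time: 31.98
ee_pos: [0.5532, 0.0032, 0.1553]
tcp_rot: [179.9, -0.1, -178.3]
wrist_force: [1.8, -0.0, 1.0]
opening: 0.0427
t 31.98 p [0.5532 0.0032 0.1553] rot [ 1.7989e+02 -6.0000e-02 -1.7830e+02] q [ 0.3  4.6  1.3 86.7  0.1 -1.4] F [ 1.8 -0.   1. ] op 0.0427
g 20 [275.2 210. ] [ 0.5581 -0.0759]
g 26 [284.7 225.3] [0.5535 0.0042]
g 29 [294.6 242.4] [0.5509 0.0848]
bung1_c 0.89 [0.327  0.4097]
bung1_c 0.74 [0.4516 0.4013]
neck1 0.7 [ 0.6892 -0.0911]
neck1 0.61 [0.6915 0.0826]
o 86 [417.4 173.9] [ 0.6422 -0.5061]
o 56 [132.8 203. ] [0.5378 0.4043]
o 68 [134.7 230.4] [0.4501 0.3952]
bung1_c 0.77 [134. 228.] [0.4565 0.3964]
bung1_c 0.61 [131. 271.] [0.32  0.403]
neck1 0.97 [232. 149.] [0.6977 0.0818]
neck1 0.61 [281. 151.] [ 0.6944 -0.0686]
plan d(cm) [14.06 35.13 -7.1 ] rot [ 0.002 -0.013  0.001] deg [ 0.1 -0.7  0.1]
```

```bash
python3 -m pendant '[[[0.8,3.3,-1,0,0,0,100],[0.9,4,-0.6,0,0,0,100],[0.9,4,-0.6,0,0,0,100],[0.9,4,-0.6,0,0,0,100],[0.9,4,-0.5,0,0,0,100]]]'
python3 -m pendant '[[[0.9,4,-0.4,0,0,0,100],[0.9,4,-0.4,0,0,0,100],[0.9,4,-0.4,0,0,0,100],[0.9,3.3,-0.3,0,0,0,100],[0,0,0,0,0,0,100]]]'
cat > seeb.py <<'E'
import sys
from h import *
im,cal=look("wrist");st()
if len(sys.argv)>1: cv2.imwrite(f"pics/{sys.argv[1]}.png",im[:,:,::-1])
h=cv2.cvtColor(im,cv2.COLOR_RGB2HSV);m=cv2.inRange(h,(6,170,100),(20,255,255));n,l,s,c=cv2.connectedComponentsWithStats(m)
for i in range(1,n):
    if s[i,4]>300:
        pts=np.argwhere(l==i)[:,::-1].astype(np.float32)
        P=np.array([p2w(cal,p,.041)[:2] for p in cv2.convexHull(pts)[:,0]],np.float32)
        (x,y),r=cv2.minEnclosingCircle(P);print('bung',c[i].round(),'centre',round(x,4),round(y,4),'r',round(r,4));plan(x,y,.1,181)
for m in bot.mark_of("wrist","bung1_c")[:4]: print('mark',round(m['confidence'],2),np.round(m['uv']),p2w(cal,m['uv'],.041)[:2].round(4))
E
python3 seeb.py w9
```

```text
time: 32.7
ee_pos: [0.4988, 0.1931, 0.1733]
tcp_rot: [-179.9, -1.4, -179.0]
wrist_force: [0.7, -0.3, 0.1]
opening: 0.0854
time: 33.12
ee_pos: [0.4546, 0.354, 0.1838]
tcp_rot: [-179.8, -1.7, -178.8]
wrist_force: [0.6, -0.5, -0.8]
opening: 0.0853
t 33.17 p [0.4551 0.352  0.1833] rot [-179.72   -1.75 -178.79] q [37.3  9.4  9.6 91.8  0.8 36.1] F [-0.1  0.2  0.1] op 0.0855
bung [322. 193.] centre 0.4488 0.4032 r 0.0252
plan d(cm) [0.27 5.17 8.32] rot [-0.005 -0.03   0.004] deg [-0.3 -1.7  0.2]
bung [329. 277.] centre 0.5382 0.4137 r 0.0255
plan d(cm) [-8.69  6.03  8.04] rot [-0.005 -0.03   0.004] deg [-0.3 -1.7  0.2]
mark 0.82 [331. 201.] [0.4499 0.4074]
mark 0.57 [338.  58.] [0.3228 0.4056]
```

View pics/w9.png

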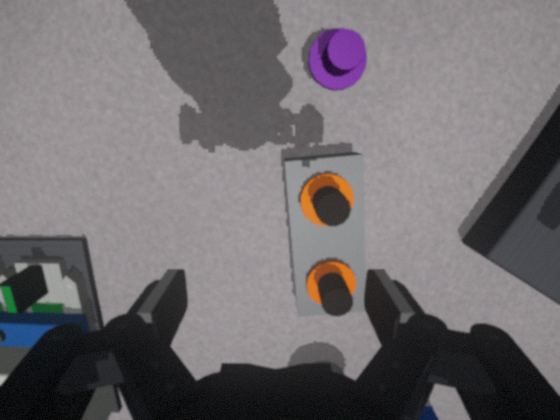

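The wrist view shows the orange bungs at (327,200) and (331,288). The purple look-alike at (340,57) stays put. Flange radius measures 25 mm, as expected.

```bash
python3 -m pendant '[[[0.1,1.7,1.5,0,-0.015,0,100],[0.1,1.8,1.5,0,-0.015,0,100],[0.1,1.6,1.5,0,0,0,100],[0,0,1,0,0,0,100],[0,0,0,0,0,0,100]]]'
python3 seeb.py
```

```text
time: 33.63
ee_pos: [0.453, 0.3964, 0.1236]
tcp_rot: [-179.5, -0.0, -179.2]
wrist_force: [-0.2, -0.5, 0.3]
opening: 0.0853
t 33.68 p [0.4531 0.3963 0.1244] rot [-1.7949e+02 -2.0000e-02 -1.7921e+02] q [41.3 11.6  5.7 84.4 -0.4 40.6] F [ 0.7 -0.1 -0. ] op 0.0853
bung [284. 204.] centre 0.4487 0.4032 r 0.0256
plan d(cm) [0.44 0.72 2.44] rot [-0.009 -0.    -0.004] deg [-0.5 -0.  -0.2]
bung [294. 306.] centre 0.5381 0.4138 r 0.0259
plan d(cm) [-8.52  1.65  2.42] rot [-0.009 -0.    -0.004] deg [-0.5 -0.  -0.2]
mark 0.93 [293.  33.] [0.3224 0.4061]
mark 0.74 [283. 215.] [0.449  0.4023]
```

```bash
python3 -m pendant '[[[0.15,0.3,0.5,-0.008,0,-0.004,100],[0.15,0.3,1.5,0,0,0,100],[0.15,0.1,2.2,0,0,0,100],[0,0,2.2,0,0,0,100],[0,0,0.6,0,0,0,100]]]'
python3 -c "
from h import *
st();plan(.4487,.4032,.047,181)"
```

```text
time: 34.15
ee_pos: [0.4534, 0.4022, 0.0604]
tcp_rot: [179.5, 0.5, -179.3]
wrist_force: [-1.8, -0.8, 0.5]
opening: 0.0854
t 34.15 p [0.4534 0.4022 0.0604] rot [ 179.47    0.54 -179.26] q [41.6 11.9 -1.1 76.3  0.1 40.8] F [-1.8 -0.8  0.5] op 0.0854
plan d(cm) [0.48 0.1  1.33] rot [ 0.009  0.009 -0.004] deg [ 0.5  0.5 -0.3]
```

```bash
python3 -m pendant '[[[0.45,0.1,0.6,0.008,0.008,-0.004,100],[0.2,0,0.5,0,0,0,100],[0,0,0.2,0,0,0,100],[0,0,0,0,0,0,100]]]'
python3 -c "
from h import *
st();plan(.4487,.4032,.047,181)"
```

```text
time: 34.48
ee_pos: [0.4472, 0.4023, 0.0484]
tcp_rot: [179.9, 0.1, -179.1]
wrist_force: [0.3, 0.0, 0.4]
opening: 0.0856
t 34.48 p [0.4472 0.4023 0.0484] rot [ 1.7989e+02  9.0000e-02 -1.7909e+02] q [42.  12.2 -2.1 75.6  0.  41.1] F [0.3 0.  0.4] op 0.0856
plan d(cm) [-0.15  0.09  0.14] rot [ 0.002  0.002 -0.002] deg [ 0.1  0.1 -0.1]
```

```bash
python3 -m pendant '[[[-0.1,0.05,0.1,0,0,0,60],[0,0,0,0,0,0,20],[0,0,0,0,0,0,15],[0,0,0,0,0,0,15],[0,0,0,0,0,0,15]]]' 60
python3 -m pendant '[[[0,0,0,0,0,0,15]]]'
python3 -m pendant '[[[0,0,-1.5,0,0,0,15],[0,0,-3,0,0,0,15],[0,0,-3.5,0,0,0,15],[0,0,-3.5,0,0,0,15],[0,0,-3.5,0,0,0,15]]]'
python3 -c "
from h import *
st();plan(.61,.086,.20,181.65)"
```

```text
time: 34.9
ee_pos: [0.4497, 0.4041, 0.0509]
tcp_rot: [179.7, 0.3, -179.1]
wrist_force: [-0.2, -0.2, 1.0]
opening: 0.0284
time: 34.98
ee_pos: [0.4498, 0.4042, 0.0512]
tcp_rot: [179.7, 0.3, -179.1]
wrist_force: [0.5, -0.1, -2.0]
opening: 0.0282
time: 35.4
ee_pos: [0.4456, 0.4003, 0.1957]
tcp_rot: [-179.6, -0.5, -179.1]
wrist_force: [0.9, 0.2, -0.4]
opening: 0.0281
t 35.4 p [0.4456 0.4003 0.1957] rot [-179.64   -0.46 -179.08] q [41.9 11.8 13.8 92.5  0.  41. ] F [ 0.9  0.2 -0.4] op 0.0281
plan d(cm) [-15.93 -31.69  -0.35] rot [-0.006 -0.008 -0.013] deg [-0.4 -0.5 -0.7]
```

Run:
```python
from h import *
c=bot.get_calibration("wrist")
T=np.eye(4);T[:3,:3]=Rn.from_euler('xyz',[-179.93,-.02,1.91],degrees=True).as_matrix();T[:3,3]=[.5491,.0841,.1531]
cal=(c['intrinsics'],c['D'],T@c['T_tool_cam'])
im=cv2.imread('pics/w7.png')
for P in [(.691,.086),(.6955,-.074)]:
    for dz in (0,):
        pts=[w2p(cal,(P[0]+r*np.cos(a),P[1]+r*np.sin(a),.125)) for r in (.02,.026) for a in np.linspace(0,2*np.pi,60)]
        for p in pts: cv2.circle(im,(int(round(p[0])),int(round(p[1]))),1,(0,0,255),-1)
a=cv2.resize(im[0:90,200:380],(720,360))
im2=cv2.imread('pics/top0.png');c=bot.get_calibration("top");cal=(c['intrinsics'],c['D'],c['pose'])
im2=cv2.resize(im2[180:260,290:450],(720,360),interpolation=cv2.INTER_CUBIC)
for P in [(.691,.086),(.6955,-.074)]:
    for t in np.linspace(0,2*np.pi,60):
        p=w2p(cal,(P[0]+.026*np.cos(t),P[1]+.026*np.sin(t),.125));p=(((p+.5)/.7-.5)-[290,180])*4.5
        cv2.circle(im2,(int(p[0]),int(p[1])),1,(0,0,255),-1)
cv2.imwrite('pics/neck.png',np.vstack([a,im2])[:,:720][:720:1])
cv2.imwrite('pics/neck.png',cv2.resize(np.vstack([a,im2]),(600,600)))
```

```text
(no output)
```

View pics/neck.png

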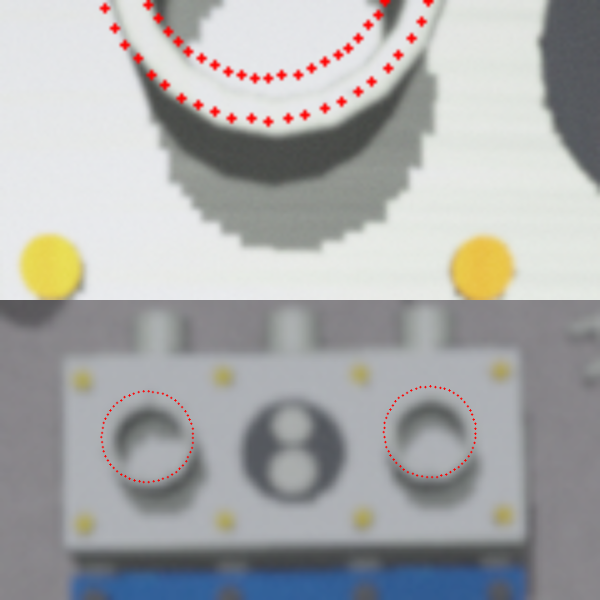

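The overlay shows the rims about 2 mm nearer the robot than predicted. I'm using neck2 ≈ (.689,.085) and neck1 ≈ (.693,−.0745).

```bash
python3 -m pendant '[[[-2,-2.7,-0.4,0,-0.008,0,15],[-2.4,-3.2,-0.4,0,0,0,15],[-2.4,-3.2,-0.2,0,0,0,15],[-2.4,-3.2,-0.2,0,0,0,15],[-2.4,-3.2,-0.2,0,0,0,15]]]'
python3 -m pendant '[[[-2.4,-3.2,-0.2,0,0,0,15],[-2.4,-3.2,-0.2,0,0,0,15],[-2.4,-3.2,-0.2,0,0,0,15],[-2,-2.7,0,0,0,0,15],[0,0,0,0,0,0,15]]]'
python3 -c "
from h import *
st();plan(.689,.085,.19,181.65)"
```

```text
time: 35.82
ee_pos: [0.5662, 0.2504, 0.2216]
tcp_rot: [179.8, 0.6, -178.4]
wrist_force: [-0.1, 1.0, -1.3]
opening: 0.0283
time: 36.23
ee_pos: [0.668, 0.1176, 0.2276]
tcp_rot: [179.9, 0.7, -178.6]
wrist_force: [-0.3, -0.9, -1.7]
opening: 0.0282
t 36.23 p [0.668  0.1176 0.2276] rot [ 179.9     0.66 -178.62] q [10.  23.1 31.4 97.6  0.   8.6] F [-0.3 -0.9 -1.7] op 0.0282
plan d(cm) [-1.97 -3.31  3.78] rot [ 0.002  0.012 -0.005] deg [ 0.1  0.7 -0.3]
```

```bash
python3 -m pendant '[[[-0.9,-1.6,0.8,0,0.008,0,15],[-0.8,-1.4,0.8,0,0.004,0,15],[-0.2,-0.4,0.6,0,0,0,15],[0,0,0.2,0,0,0,15],[0,0,0,0,0,0,15]]]'
python3 -c "
from h import *
st();plan(.689,.085,.18,181.65)"
```

```text
time: 36.65
ee_pos: [0.6895, 0.0804, 0.2001]
tcp_rot: [179.9, -0.2, -178.8]
wrist_force: [-0.8, 0.8, -0.9]
opening: 0.0281
t 36.65 p [0.6895 0.0804 0.2001] rot [ 179.87   -0.21 -178.84] q [ 6.6 25.9 32.1 96.4  0.1  5.4] F [-0.8  0.8 -0.9] op 0.0281
plan d(cm) [0.03 0.46 2.02] rot [ 0.002 -0.004 -0.009] deg [ 0.1 -0.2 -0.5]
```

```bash
python3 -m pendant '[[[0,0.4,0.7,0,0,0,15],[0,0.2,0.5,0,0,0,15],[0,0.05,0.3,0,0,0,15],[0,0,0.1,0,0,0,15]]]'
python3 - <<'E'
from h import *
st();plan(.689,.085,.16,181.65)
im,cal=look("side");cv2.imwrite("pics/s3.png",cv2.resize(im[140:300,170:340,::-1],(600,565)))
E
```

```text
time: 36.98
ee_pos: [0.6879, 0.0911, 0.1836]
tcp_rot: [179.8, -0.2, -178.6]
wrist_force: [-0.4, -0.0, -1.5]
opening: 0.0281
t 36.98 p [0.6879 0.0911 0.1836] rot [ 1.7983e+02 -1.7000e-01 -1.7864e+02] q [ 7.5 25.4 29.5 94.3  0.2  6.1] F [-0.4 -0.  -1.5] op 0.0281
plan d(cm) [-0.11 -0.62  2.36] rot [ 0.003 -0.003 -0.005] deg [ 0.2 -0.2 -0.3]
```

View pics/s3.png

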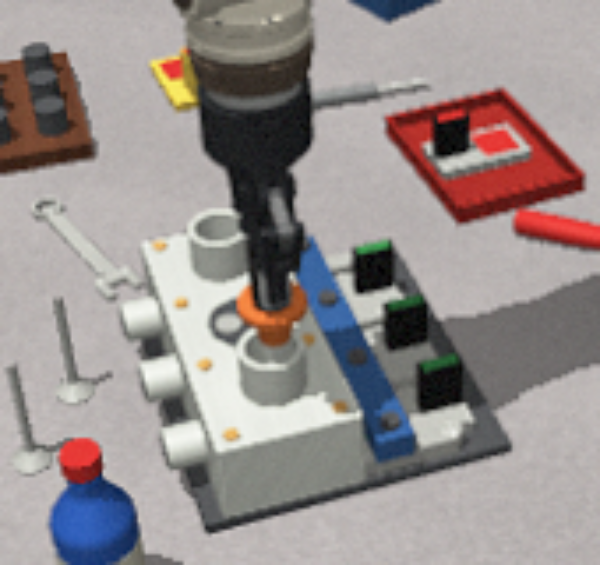

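The side view shows the bung hanging upright over neck 2 at (272,330). All three ribs are in line behind the bar and the red plate is in the tray.

```bash
python3 -m pendant '[[[0,-0.35,0.5,0,0,0,15],[0,-0.1,0.3,0,0,0,15],[0,0,0.1,0,0,0,15]]]'
python3 -c "
from h import *
st();plan(.689,.085,.1422,181.65)"
```

```text
time: 37.28
ee_pos: [0.6878, 0.0872, 0.175]
tcp_rot: [179.8, -0.1, -178.5]
wrist_force: [-0.3, -0.2, -0.5]
opening: 0.0285
t 37.28 p [0.6878 0.0872 0.175 ] rot [ 1.7982e+02 -8.0000e-02 -1.7855e+02] q [ 7.1 25.  28.1 93.1  0.2  5.7] F [-0.3 -0.2 -0.5] op 0.0285
plan d(cm) [-0.11 -0.23  3.28] rot [ 0.003 -0.001 -0.003] deg [ 0.2 -0.1 -0.2]
```

```bash
python3 -m pendant '[[[-0.1,-0.15,0.8,0,0,0,15],[0,-0.05,0.8,0,0,0,15],[0,0,0.6,0,0,0,15]]]'
python3 -m pendant '[[[0,0,0.5,0,0,0,15],[0,0,0.4,0,0,0,15],[0,0,0.3,0,0,0,15]]]'
python3 -c "
from h import *
st();plan(.689,.085,.1422,181.65)"
```

```text
time: 37.53
ee_pos: [0.6896, 0.0847, 0.1525]
tcp_rot: [179.8, 0.1, -178.6]
wrist_force: [-0.2, 1.4, -1.3]
opening: 0.028
time: 37.78
ee_pos: [0.6892, 0.0844, 0.1416]
tcp_rot: [179.8, 0.2, -178.6]
wrist_force: [-12.6, -1.0, 38.3]
opening: 0.0285
t 37.78 p [0.6892 0.0844 0.1416] rot [ 1.7979e+02  1.6000e-01 -1.7860e+02] q [ 6.9 24.4 23.6 89.   0.2  5.5] F [-12.6  -1.   38.3] op 0.0285
plan d(cm) [ 0.02  0.06 -0.06] rot [ 0.004  0.003 -0.004] deg [ 0.2  0.2 -0.3]
```

Seated: 38 N upward with the TCP at z = .1416 (expected .1422). I'm releasing and going for the second bung.

```bash
python3 -m pendant '[[[0,0,-0.1,0,0,0,15],[0,0,0,0,0,0,40],[0,0,0,0,0,0,80],[0,0,0,0,0,0,80]]]'
python3 -m pendant '[[[0,0,-1.5,0,0,0,80],[0,0,-2.5,0,0,0,80],[0,0,-2.5,0,0,0,80],[0,0,-1,0,0,0,80],[0,0,0,0,0,0,80]]]'
python3 - <<'E'
from h import *
st();plan(.53,.37,.2,181)
im,cal=look("side")
for m in bot.mark_of("side","bung1_c")[:4]: print(round(m['confidence'],2),np.round(m['uv']),'z132',p2w(cal,m['uv'],.132).round(4)[:2],'z41',p2w(cal,m['uv'],.041).round(4)[:2])
E
```

```text
time: 38.12
ee_pos: [0.6894, 0.0845, 0.1443]
tcp_rot: [179.8, 0.3, -178.6]
wrist_force: [0.6, 0.3, -0.4]
opening: 0.0572
time: 38.53
ee_pos: [0.688, 0.0841, 0.2174]
tcp_rot: [179.8, -0.1, -178.6]
wrist_force: [1.1, -0.0, -0.1]
opening: 0.0685
t 38.53 p [0.688  0.0841 0.2174] rot [ 1.7981e+02 -6.0000e-02 -1.7861e+02] q [ 6.9 26.1 34.3 98.2  0.2  5.5] F [ 1.1 -0.  -0.1] op 0.0685
plan d(cm) [15.09 28.96  1.85] rot [ 0.003 -0.001  0.007] deg [ 0.2 -0.1  0.4]
0.87 [423. 314.] z132 [0.3877 0.4624] z41 [0.3292 0.4076]
0.74 [245. 235.] z132 [0.69   0.0818] z41 [ 0.6698 -0.0211]
```

```bash
python3 -m pendant '[[[1.5,2.8,0,0,0,0,100],[1.7,3.4,0,0,0,0,100],[1.7,3.4,0.1,0,0,0,100],[1.7,3.4,0.1,0,0,0,100],[1.7,3.4,0.1,0,0,0,100]]]'
python3 -m pendant '[[[1.7,3.4,0.2,0,0,0,100],[1.7,3.4,0.2,0,0,0,100],[1.7,3.4,0.2,0,0,0,100],[1.2,2.6,0.2,0,0,0,100],[0,0,0,0,0,0,100]]]'
python3 seeb.py
```

```text
time: 39.05
ee_pos: [0.5999, 0.2435, 0.2024]
tcp_rot: [-179.9, -0.7, -179.3]
wrist_force: [0.8, 1.5, 0.3]
opening: 0.0855
time: 39.47
ee_pos: [0.5252, 0.3803, 0.1851]
tcp_rot: [-179.7, -1.3, -179.0]
wrist_force: [0.6, -0.9, 0.3]
opening: 0.0851
t 39.52 p [0.526  0.3786 0.1849] rot [-179.64   -1.29 -179.04] q [35.6 19.6 22.1 93.7  0.4 34.6] F [ 0.2  0.7 -0.1] op 0.0852
bung [307. 209.] centre 0.538 0.4137 r 0.0252
plan d(cm) [-1.45  3.54  8.44] rot [-0.006 -0.023 -0.001] deg [-0.4 -1.3 -0. ]
```

```bash
python3 -m pendant '[[[-0.5,1.2,1.2,-0.004,-0.012,0,100],[-0.5,1.2,1.5,0,-0.01,0,100],[-0.3,0.9,1.5,0,0,0,100],[0,0,1.2,0,0,0,100],[0,0,0,0,0,0,100]]]'
python3 -c "
from h import *
st();plan(.538,.4137,.048,181)"
```

```text
time: 39.98
ee_pos: [0.543, 0.4051, 0.1269]
tcp_rot: [-179.7, 0.1, -179.5]
wrist_force: [0.1, -0.6, -0.4]
opening: 0.0854
t 39.98 p [0.543  0.4051 0.1269] rot [-1.7973e+02  6.0000e-02 -1.7947e+02] q [36.8 22.1 18.9 86.9 -0.3 36.3] F [ 0.1 -0.6 -0.4] op 0.0854
plan d(cm) [0.5  0.9  7.89] rot [-0.005  0.001 -0.008] deg [-0.3  0.1 -0.5]
```

```bash
python3 -m pendant '[[[0.2,0.4,0.8,-0.004,0,-0.006,100],[0.2,0.4,1.5,0,0,0,100],[0.1,0.1,2,0,0,0,100],[0,0,1.5,0,0,0,100],[0,0,0.3,0,0,0,100]]]'
python3 -c "
from h import *
st();plan(.538,.4137,.048,181)"
```

```text
time: 40.4
ee_pos: [0.541, 0.4102, 0.0648]
tcp_rot: [179.9, 0.2, -179.4]
wrist_force: [-0.2, -0.1, 0.8]
opening: 0.0852
t 40.4 p [0.541  0.4102 0.0648] rot [ 179.93    0.18 -179.42] q [37.2 22.4 12.5 79.8 -0.1 36.6] F [-0.2 -0.1  0.8] op 0.0852
plan d(cm) [0.3  0.36 1.68] rot [ 0.001  0.003 -0.007] deg [ 0.1  0.2 -0.4]
```

```bash
python3 -m pendant '[[[0.25,0.25,0.8,0,0,-0.006,100],[0.1,0.1,0.6,0,0,0,100],[0,0,0.2,0,0,0,100],[0,0,0,0,0,0,100]]]'
python3 -c "
from h import *
st();plan(.538,.4137,.049,181)"
```

```text
time: 40.73
ee_pos: [0.5381, 0.4126, 0.0488]
tcp_rot: [179.9, 0.2, -179.1]
wrist_force: [-0.1, -0.6, 0.0]
opening: 0.0855
t 40.73 p [0.5381 0.4126 0.0488] rot [ 179.89    0.23 -179.14] q [37.5 22.5 10.8 78.  -0.1 36.6] F [-0.1 -0.6  0. ] op 0.0855
plan d(cm) [ 0.01  0.11 -0.02] rot [ 0.002  0.004 -0.002] deg [ 0.1  0.2 -0.1]
```

```bash
python3 -m pendant '[[[0,0.05,0,0,0,0,60],[0,0,0,0,0,0,20],[0,0,0,0,0,0,15],[0,0,0,0,0,0,15],[0,0,0,0,0,0,15]]]' 60
python3 -m pendant '[[[0,0,0,0,0,0,15]]]'
python3 -m pendant '[[[0,0,-1.5,0,0,0,15],[0,0,-3,0,0,0,15],[0,0,-3.5,0,0,0,15],[0,0,-3.5,0,0,0,15],[0,0,-3.5,0,0,0,15]]]'
python3 -c "
from h import *
st();plan(.55,.15,.24,181.65)"
```

```text
time: 41.15
ee_pos: [0.5392, 0.4142, 0.052]
tcp_rot: [179.7, 0.4, -179.1]
wrist_force: [-1.0, -0.5, 0.7]
opening: 0.0288
time: 41.23
ee_pos: [0.5394, 0.4143, 0.0524]
tcp_rot: [179.7, 0.5, -179.1]
wrist_force: [0.4, -0.3, -1.3]
opening: 0.0287
time: 41.65
ee_pos: [0.5348, 0.4109, 0.1962]
tcp_rot: [-179.7, -0.4, -179.1]
wrist_force: [0.5, -0.4, -1.5]
opening: 0.0283
t 41.65 p [0.5348 0.4109 0.1962] rot [-179.65   -0.38 -179.12] q [37.6 23.  27.7 95.2 -0.  36.7] F [ 0.5 -0.4 -1.5] op 0.0283
plan d(cm) [ -1.09 -26.14  -4.23] rot [-0.006 -0.007 -0.013] deg [-0.3 -0.4 -0.8]
```

```bash
python3 -m pendant '[[[-0.2,-3.3,-0.8,0,-0.006,0,15],[-0.3,-4,-0.5,0,0,0,15],[-0.3,-4,-0.3,0,0,0,15],[-0.3,-4,-0.2,0,0,0,15],[-0.3,-4,-0.2,0,0,0,15]]]'
python3 -m pendant '[[[-0.3,-4,-0.2,0,0,0,15],[-0.3,-4,-0.2,0,0,0,15],[-0.3,-4,-0.2,0,0,0,15],[-0.3,-4,-0.2,0,0,0,15],[-0.3,-4,-0.2,0,0,0,15]]]'
python3 -m pendant '[[[-0.5,-3.5,-0.2,0,0,0,15],[-0.8,-2.5,-0.2,0,0,0,15],[0,0,0,0,0,0,15],[0,0,0,0,0,0,15]]]'
python3 -c "
from h import *
st();plan(.6935,-.0745,.2,181.65)"
```

```text
time: 42.07
ee_pos: [0.5542, 0.2216, 0.2263]
tcp_rot: [179.8, 0.7, -178.5]
wrist_force: [1.2, -0.2, -0.2]
opening: 0.0282
time: 42.48
ee_pos: [0.573, 0.0139, 0.2372]
tcp_rot: [179.8, 0.8, -178.4]
wrist_force: [0.3, -0.5, -0.5]
opening: 0.0279
time: 42.82
ee_pos: [0.5873, -0.0572, 0.242]
tcp_rot: [179.9, 0.9, -178.9]
wrist_force: [0.3, 0.3, -0.5]
opening: 0.0284
t 42.82 p [ 0.5873 -0.0572  0.242 ] rot [ 179.92    0.86 -178.89] q [-5.6 10.  16.8 96.   0.2 -6.8] F [ 0.3  0.3 -0.5] op 0.0284
plan d(cm) [-10.52  -1.94   4.35] rot [ 0.001  0.015 -0.009] deg [ 0.1  0.9 -0.5]
```

```bash
python3 -m pendant '[[[-2.4,-0.5,0.6,0,0.01,0,15],[-2.6,-0.5,0.8,0,0.005,0,15],[-2.6,-0.5,0.8,0,0,0,15],[-1.8,-0.2,0.5,0,0,0,15],[0,0,0,0,0,0,15]]]'
python3 -c "
from h import *
st();plan(.6935,-.0745,.18,181.65)"
```

```text
time: 43.23
ee_pos: [0.684, -0.0697, 0.2153]
tcp_rot: [179.9, 0.0, -178.8]
wrist_force: [-0.1, -0.8, -1.1]
opening: 0.0282
t 43.23 p [ 0.684  -0.0697  0.2153] rot [ 1.7989e+02  3.0000e-02 -1.7880e+02] q [-5.9 25.1 32.6 97.5  0.1 -7.1] F [-0.1 -0.8 -1.1] op 0.0282
plan d(cm) [-0.94 -0.51  3.53] rot [ 0.002  0.    -0.008] deg [ 0.1  0.  -0.5]
```

```bash
python3 -m pendant '[[[-0.5,-0.3,1,0,0,0,15],[-0.3,-0.1,0.9,0,0,0,15],[-0.1,0,0.6,0,0,0,15],[0,0,0.2,0,0,0,15]]]'
python3 -c "
from h import *
st();plan(.6935,-.0745,.1434,181.65)"
```

```text
time: 43.57
ee_pos: [0.6933, -0.0705, 0.1851]
tcp_rot: [179.9, -0.1, -178.6]
wrist_force: [0.8, 1.1, -1.1]
opening: 0.0278
t 43.57 p [ 0.6933 -0.0705  0.1851] rot [ 1.7986e+02 -8.0000e-02 -1.7861e+02] q [-5.9 25.8 30.3 94.5  0.1 -7.3] F [ 0.8  1.1 -1.1] op 0.0278
plan d(cm) [-0.02 -0.41  4.17] rot [ 0.002 -0.001 -0.005] deg [ 0.1 -0.1 -0.3]
```

```bash
python3 -m pendant '[[[0,-0.3,0.5,0,0,0,15],[0,-0.1,0.5,0,0,0,15],[0,0,0.2,0,0,0,15]]]'
python3 -c "
from h import *
st();plan(.6935,-.0745,.1434,181.65)"
```

```text
time: 43.82
ee_pos: [0.6921, -0.0742, 0.1727]
tcp_rot: [179.9, -0.1, -178.6]
wrist_force: [-0.5, 1.1, -1.3]
opening: 0.028
t 43.82 p [ 0.6921 -0.0742  0.1727] rot [ 1.7986e+02 -6.0000e-02 -1.7857e+02] q [-6.2 25.4 28.3 93.   0.1 -7.6] F [-0.5  1.1 -1.3] op 0.028
plan d(cm) [-0.15 -0.04  2.93] rot [ 0.002 -0.001 -0.004] deg [ 0.1 -0.1 -0.2]
```

```bash
python3 -m pendant '[[[-0.1,0,0.8,0,0,0,15],[0,0,0.7,0,0,0,15],[0,0,0.5,0,0,0,15]]]'
python3 -m pendant '[[[0,0,0.4,0,0,0,15],[0,0,0.4,0,0,0,15]]]'
python3 -m pendant '[[[0,0,0.25,0,0,0,15]]]'
```

```text
time: 44.07
ee_pos: [0.6931, -0.0745, 0.1528]
tcp_rot: [179.9, 0.1, -178.6]
wrist_force: [-0.5, -0.1, -0.7]
opening: 0.0281
time: 44.23
ee_pos: [0.6931, -0.0745, 0.1437]
tcp_rot: [179.9, 0.1, -178.6]
wrist_force: [3.3, 0.2, 2.1]
opening: 0.0284
time: 44.32
ee_pos: [0.6933, -0.0746, 0.1427]
tcp_rot: [179.9, 0.2, -178.6]
wrist_force: [-6.9, 0.0, 24.1]
opening: 0.0281
```

```bash
python3 -m pendant '[[[0,0,0,0,0,0,40],[0,0,0,0,0,0,80],[0,0,0,0,0,0,80]]]'
python3 -m pendant '[[[0,0,-1.5,0,0,0,80],[0,0,-2.5,0,0,0,80],[0,0,-2.5,0,0,0,80],[1,0,-1,0,0,0,80],[3,0,0,0,0,0,80]]]'
python3 -m pendant '[[[4,0,0,0,0,0,80],[4,0,0,0,0,0,80],[4,0,0,0,0,0,80],[4,0,0,0,0,0,80],[4,-1,0,0,0,0,80]]]'
python3 -m pendant '[[[4,0,0,0,0,0,80],[3,0,0,0,0,0,80],[2,0,0,0,0,0,80],[0,0,0,0,0,0,80]]]'
python3 - <<'E'
from h import *
st()
im,cal=look("side");cv2.imwrite("pics/s4.png",cv2.resize(im[120:340,140:420,::-1],(764,600),interpolation=cv2.INTER_CUBIC))
for m in bot.mark_of("side","bung1_c")[:4]: print(round(m['confidence'],2),np.round(m['uv']),'z132',p2w(cal,m['uv'],.132).round(4)[:2])
for a,u in blobs(im,'g',15): print('g',a,u,p2w(cal,u,.068).round(4)[:2])
im,cal=look("top");cv2.imwrite("pics/t4.png",cv2.resize(im[110:300,190:430,::-1],(758,600),interpolation=cv2.INTER_CUBIC))
for a,u in blobs(im,'g',8): print('g',a,u,p2w(cal,u,.068).round(4)[:2])
for a,u in blobs(im,'o',8): print('o',a,u,p2w(cal,u,.132).round(4)[:2])
E
```

```text
time: 44.57
ee_pos: [0.6936, -0.0746, 0.1437]
tcp_rot: [179.9, 0.4, -178.6]
wrist_force: [0.0, -0.2, -0.0]
opening: 0.0573
time: 44.98
ee_pos: [0.654, -0.0753, 0.2155]
tcp_rot: [179.9, -0.0, -178.6]
wrist_force: [1.1, 0.2, 1.0]
opening: 0.0684
time: 45.4
ee_pos: [0.448, -0.0886, 0.2095]
tcp_rot: [179.8, -0.1, -178.4]
wrist_force: [0.4, -1.5, 0.9]
opening: 0.0683
time: 45.73
ee_pos: [0.3465, -0.0909, 0.2064]
tcp_rot: [179.9, -0.1, -178.5]
wrist_force: [0.2, 0.1, -0.0]
opening: 0.0685
t 45.73 p [ 0.3465 -0.0909  0.2064] rot [ 1.7990e+02 -5.0000e-02 -1.7853e+02] q [-14.8 -21.5 -16.1  95.5   0.1 -16.2] F [ 0.2  0.1 -0. ] op 0.0685
0.6 [425. 314.] z132 [0.3836 0.4621]
0.56 [245. 233.] z132 [0.6896 0.0746]
g 21 [275.3 210. ] [ 0.5578 -0.0758]
g 27 [284.6 225.4] [0.554  0.0045]
g 30 [294.6 242.4] [0.5509 0.0848]
g 9 [258. 188.] [0.5871 0.0028]
g 29 [232.3 199.2] [0.5509 0.0828]
g 22 [257.9 199. ] [0.5524 0.0026]
g 18 [283.5 198. ] [ 0.5565 -0.0775]
g 919 [ 28.6 348.9] [0.076 0.71 ]
g 156 [ 21.5 366.9] [0.0201 0.7305]
o 64 [231.4 154.2] [0.6809 0.082 ]
o 60 [282.6 153.9] [ 0.6835 -0.0725]
o 88 [417.5 174. ] [ 0.6274 -0.4794]
```

View pics/s4.png

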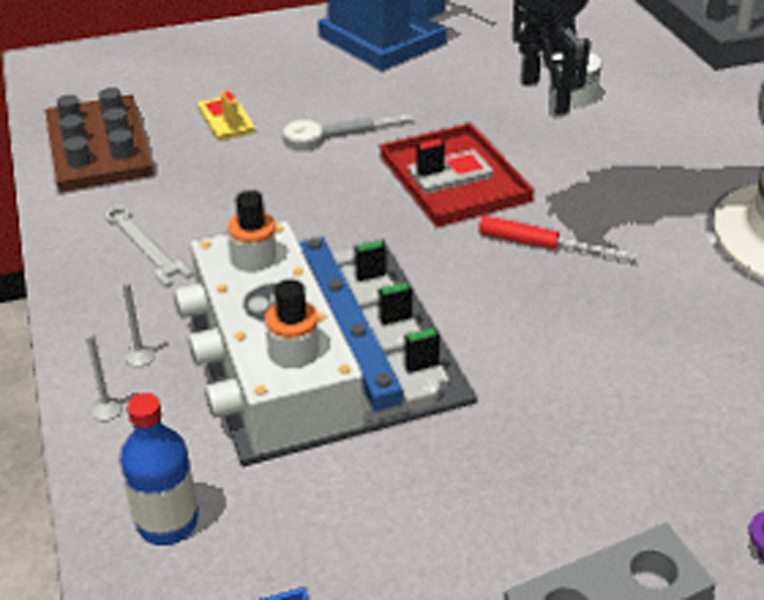

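Both flanges sit on the rims at (252,228) and (292,320). The three ribs are lined up behind the bar, and the red plate is flat in the tray. The gauge at (305,132) and both look-alikes are untouched. Handing in.

```bash
python3 -c "
from h import *
print(bot.job_done());st()"
```

```text
the job is handed in; nothing more can be done
None
the job is handed in; nothing more can be done
```

I handed the job in at about 46 s of the 210 s allowed. No verdict came back, so what follows rests on my own checks.

- **Green plates:** all three are in the bays, one each. Each was pushed until the head stopped it, with 15–25 N at the wrist. The stopping positions were within 1 mm of where I expected. Afterwards the camera fixes on the ribs read 0–4 mm from the fully-home position, inside the 7 mm allowed.
- **Red plate:** the only one present lies flat, rib up, near the middle of the tray.
- **Bungs:** both stand upright with their flanges on the neck rims. I felt 38 N and 24 N as they seated, at heights within 1 mm of the expected one.
- **Left alone:** the last side picture shows the gauge, the yellow plate and the purple bung where they were. I did not measure the gauge's position again.

**Checks that disagreed:** in the last top picture the orange-colour check put both bungs about 8–10 mm nearer the robot than the necks. I put that down to the black knobs hiding part of each flange, since the side picture and the seating forces showed them in place. The trained network's neck and bay marks also scattered by several millimetres, and up to about 17 mm for neck 1 in the side picture. I used picture edges and contact instead.

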